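Tighten the vessel cover in star order and load the dead-weight tester

TASK

Get the pressure test ready: hand-tighten the four cover knobs of the vessel clockwise and criss-cross, each knob followed by the one facing it, in two passes - first turn every knob to its half-way dot, then, again criss-cross, turn every knob fully home to its stop. Only then stack all the steel slab weights from the mat flat into one square pile on the load table, centred within its corner marks with their long sides along the table's long side. Leave the gear and the tape roll where they lie.

Things in the scene. Friction and masses are not known exactly. Their poses are not given: they have to be found in the camera images.
- knob0 (a joint): angle of cover knob 0 in rad: 0 fully slack, grows as the knob is turned clockwise seen from above (a clockwise turn by 1 rad adds 1 rad), 1.2 when its pointer stands at the dot (half way), 2.4 at the hard stop (fully home, pointer at the dash). It starts slack, between 0 and 0.35, and stays where it is left (friction 0.08 N m). Knobs 0, 1, 2, 3 follow one another round the cover, so 0 faces 2 and 1 faces 3.
- knob0_grip (a point): point on the axis of knob 0, 28 mm above the cover and 9 mm below the knob's top. Black bar knob with an upright axis, 62 mm from the centre of the vessel: bar 44 mm long (its x axis, towards the steel pointer rib), 13 mm thick (y axis, grip across it), its sides reach from 12 to 37 mm above the cover; below it a round hub 26 mm across. Turns with the knob. z up.
- knob1 (a joint): angle of cover knob 1 in rad: 0 fully slack, grows as the knob is turned clockwise seen from above (a clockwise turn by 1 rad adds 1 rad), 1.2 when its pointer stands at the dot (half way), 2.4 at the hard stop (fully home, pointer at the dash). It starts slack, between 0 and 0.35, and stays where it is left (friction 0.08 N m). Knobs 0, 1, 2, 3 follow one another round the cover, so 0 faces 2 and 1 faces 3.
- knob1_grip (a point): point on the axis of knob 1, 28 mm above the cover and 9 mm below the knob's top. Black bar knob with an upright axis, 62 mm from the centre of the vessel: bar 44 mm long (its x axis, towards the steel pointer rib), 13 mm thick (y axis, grip across it), its sides reach from 12 to 37 mm above the cover; below it a round hub 26 mm across. Turns with the knob. z up.
- knob2 (a joint): angle of cover knob 2 in rad: 0 fully slack, grows as the knob is turned clockwise seen from above (a clockwise turn by 1 rad adds 1 rad), 1.2 when its pointer stands at the dot (half way), 2.4 at the hard stop (fully home, pointer at the dash). It starts slack, between 0 and 0.35, and stays where it is left (friction 0.08 N m). Knobs 0, 1, 2, 3 follow one another round the cover, so 0 faces 2 and 1 faces 3.
- knob2_grip (a point): point on the axis of knob 2, 28 mm above the cover and 9 mm below the knob's top. Black bar knob with an upright axis, 62 mm from the centre of the vessel: bar 44 mm long (its x axis, towards the steel pointer rib), 13 mm thick (y axis, grip across it), its sides reach from 12 to 37 mm above the cover; below it a round hub 26 mm across. Turns with the knob. z up.
- knob3 (a joint): angle of cover knob 3 in rad: 0 fully slack, grows as the knob is turned clockwise seen from above (a clockwise turn by 1 rad adds 1 rad), 1.2 when its pointer stands at the dot (half way), 2.4 at the hard stop (fully home, pointer at the dash). It starts slack, between 0 and 0.35, and stays where it is left (friction 0.08 N m). Knobs 0, 1, 2, 3 follow one another round the cover, so 0 faces 2 and 1 faces 3.
- knob3_grip (a point): point on the axis of knob 3, 28 mm above the cover and 9 mm below the knob's top. Black bar knob with an upright axis, 62 mm from the centre of the vessel: bar 44 mm long (its x axis, towards the steel pointer rib), 13 mm thick (y axis, grip across it), its sides reach from 12 to 37 mm above the cover; below it a round hub 26 mm across. Turns with the knob. z up.
- vessel: grey pressure vessel with a round aluminium cover, 190 mm across, cover top 70 mm above the bench, fixed to the bench; origin at the centre of its underside, x axis towards knob 0, y axis towards knob 1, z up. Four bar knobs stand on a circle of 62 mm radius; beside each, 28 mm from its axis, a dark dot (straight outward) marks half way and a dark dash the home position. A brass nipple stands 16 mm up in the middle of the cover.
- table_mid (a point): centre of the top of the tester's load table, a flat aluminium plate 150 mm (x axis) by 120 mm (y axis), 8 mm thick, 50 mm above the bench on a short column, fixed; four dark corner marks show where the pile goes, long side of the weights along x. z up.
- weight0: plain steel slab weight, 80 mm (x axis) by 50 mm (y axis) by 14 mm (z axis), 0.35 to 0.57 kg, lying flat on the mat at the start; origin at the centre of its underside. All weights are alike; two to four are present (None when absent).
- weight1: plain steel slab weight, 80 mm (x axis) by 50 mm (y axis) by 14 mm (z axis), 0.35 to 0.57 kg, lying flat on the mat at the start; origin at the centre of its underside. All weights are alike; two to four are present (None when absent).
- weight2: plain steel slab weight, 80 mm (x axis) by 50 mm (y axis) by 14 mm (z axis), 0.35 to 0.57 kg, lying flat on the mat at the start; origin at the centre of its underside. All weights are alike; two to four are present (None when absent).
- weight3: plain steel slab weight, 80 mm (x axis) by 50 mm (y axis) by 14 mm (z axis), 0.35 to 0.57 kg, lying flat on the mat at the start; origin at the centre of its underside. All weights are alike; two to four are present (None when absent).
- mat: black rubber mat, 260 by 250 mm, 3 mm thick, fixed flat on the bench; origin at the centre of its underside. The weights start on it, tops 17 mm above the bench, at least 30 mm apart beside their long sides.
- tape_roll: black roll of tape, 66 mm across, 19 mm high, bystander at the front edge; origin at the centre of its underside
- gear_small: steel gear, 56 mm across, 28 mm high, bystander at the front edge; origin at the centre of its underside
There are look-alikes about, which are no part of the job. Leave any purple look-alike of the weight0 alone. What is shaped like the weight1 but orange is not meant.

How it is judged:
By the outcome, as a careful person would: the job done as asked, in the order asked, and still so for the second after the job is handed in, with the robot touching nothing.
Of weight0, weight1, weight2, weight3 only 2 to 4 are there at a start; the rules pass over those that are not, and their reading is None.
At some moment in a run one of weight0, weight1, weight2, weight3 may be knocked a few centimetres aside while the robot is not near it.
Once in a run the grip may slacken for a moment while it holds something.
It also fails if it takes over 210 s, if anything falls off the work surface, if the arm or the gripper's body presses on something with over 40 N, if the wrist force passes 120 N, or if a joint passes its speed limit or range.

ROBOT

A 6-joint arm with a two-finger parallel gripper is mounted at the origin on a cart in front of the work surface, level with it; the furniture and walls round the work are solid. World frame = base frame: x ahead of the robot, y to its left, z up, the work surface at z = 0. Lengths are in m, angles in rad, forces in N, time in s.
With the tool pointing down it reaches from about 0.325 to 0.75 m from the base axis. Payload 7.6 kg.
Tool frame: the origin (TCP) lies midway between the tips of the shut fingers; the grasp point (between the pads) lies 19 mm behind it; x points along the fingers, y is the direction in which the jaws open and shut, and the axes are right-handed (so a half turn about x gives the same grasp; the last joint's range is limited). The gripper opens to 85 mm and grips with 20 to 120 N. Pads are 22 mm wide; open, the fingers measure 114 mm over their backs; the gripper's body (76 mm by 85 mm) begins 54 mm behind the grasp point. The pads swing forward as they close: fully open they stand 13 mm farther back than shut.
Start: joints at [-1.268, 0.052, 1.401, -0, 1.689, -0.07], TCP at [0.191, -0.489, 0.231] pointing down, gripper open.
Joint ranges: [-2.9, 2.9], [-0.91, 2.17], [0.12, 2.37], [-1.06, 4.2], [0.26, 2.73], [-2.93, 2.93]. Speed limits (rad/s): [2.57, 2.57, 3.01, 3.14, 3.14, 3.14].

INTERFACE

Orientations are given as a 3x3 rotation matrix whose columns are the frame's x, y, z axes.
In Python, from workcell import get_state, get_image, camera_model, sign_off, recognise, cut_out, landmark_of gives the robot as it stands.
- The arm moves only by the tool move_arm, never from a script. Its argument "steps" is a list of rows, each an object with "offset": the shift along the tool's x, y, z in cm, a list of three; "twist": the turn about the tool's x in rad. In form: [{"offset": [x, y, z], "twist": twist}, ...]. A call has 1 to 8 rows; each row is the pose to reach, as a shift and turn from the pose commanded when the call began, along the tool's axes at that moment; what a row does not reach only later rows make up. A row lasts 1/12 s, in which the tool goes at most 41.7 mm and 7.16 degrees, less where a joint would pass 70% of its speed; a pose out of reach is approached as far as the arm can. A call with a gripper value outside its range is refused whole. "fingers" is the closure, from -1 (fully open) to 1 (shut), so that 0 is half open, set as the call begins (left out, the last holds). The fingers move at their own pace and stop on an object; the grip force is fixed at half the most. Time passes only in rows, so rows that repeat a pose let the fingers close. It gives the time, the measured TCP pose, the force and the opening at its end, in the units of the state.
- get_state(): the state, without advancing time (a new reading comes with each control period).
- get_image(name): name is "side" or "top"; returns the picture (480x640x3 uint8, red, green, blue); there is no depth.
- camera_model(name): a dict with "camera_matrix" (3x3 intrinsics, pixels), "R" (3x3) and "t" (3): a world point X has camera coordinates R X + t. Camera axes: x right, y down, z forward; pixel columns grow to the right and rows downward; lengths in m; the calibration is good to about 2 mm. A picture is of the moment at which its call begins. camera_model takes no time and is no camera call.
- sign_off(): hands the job in, once; it reports no verdict.
Trained networks look in the newest picture that a camera, given by its name, has taken for a name from the list of things; names that differ only in an ending like _2 or _b are one class to them, and where a whole thing is asked for, a point or a joint stands for the part that bears it (a point fixed in the world has none). Each returns a list of dicts, best first, with "p" (0 to 1); they miss things now and then, are a little off and sometimes report something else, mostly with a low value. They report only what shows in the picture. A call takes as long as a camera call. They do not tell look-alikes from the thing itself.
- recognise(query, camera): "xy" ([column, row] in pixels, amid what is visible of it).
- cut_out(query, camera): "mask" (480x640 bool, what is visible of it) and "xy" ([column, row] in pixels, amid what is visible of it).
- landmark_of(query, camera): "xy" ([column, row] in pixels: a listed point, or the origin of a listed thing).
The state is a dict: "clock": time; "q": joint angles; "qvel": joint speeds; "effort": joint torques, N m; "tool_pos": TCP position; "tool_rot": TCP orientation; "force": force on the tool from outside, world axes, zero at the start; "torque": the same for the moment, N m; "gripper_width": finger opening in m.
Only numpy, scipy, OpenCV 4.12 (cv2) and the standard library are available. Lean on these libraries where they do the work, as an engineer would, in place of code of your own. Each camera call takes 0.05 s, during which the arm holds its last target.

## Working session

There is one attempt and no reset: what is moved stays moved. The work goes in short steps, Python scripts to look and compute and a tool call to move; the robot and the scene stay as the last step left them, time stands still between calls to the robot, and variables do not carry over. Pictures are saved under pics/ and viewed, and the job is handed in when it is done.

Besides the shell and the picture viewer there is one more tool, called after "Call:" as name(argument=value, ...), one argument or row to a line, values as JSON. move_arm: Moves the arm, as the interface text tells. Its arguments: {"type":"object","properties":{"steps":{"type":"array"},"fingers":{"type":"number"}},"required":["steps"]}

```bash
ls; mkdir -p pics
python3 - <<'E'
from workcell import *
import cv2,numpy as np
for n in("side","top"):
    im=get_image(n); cv2.imwrite(f"pics/{n}0.png",im[:,:,::-1])
    m=camera_model(n); print(n,m["camera_matrix"],m["R"],m["t"])
s=get_state();print({k:np.round(v,3).tolist() for k,v in s.items()})
E
```

```text
pics
side [[441.17691107   0.         316.161329  ]
 [  0.         441.17691107 239.33229437]
 [  0.           0.           1.        ]] [[ 0.93408588 -0.35694345 -0.00865686]
 [-0.24160101 -0.61402251 -0.75140223]
 [ 0.2628926   0.70396572 -0.65978765]] [-0.45720029  0.18907216  1.48322004]
top [[563.84025447   0.         312.60718857]
 [  0.         563.84025447 235.98233829]
 [  0.           0.           1.        ]] [[ 0.02086536 -0.9986666   0.04721918]
 [-0.99552138 -0.025109   -0.09114123]
 [ 0.09220533 -0.045106   -0.99471786]] [-0.01974831  0.46045267  1.70621253]
{'clock': 0.1, 'q': [-1.268, 0.053, 1.402, -0.0, 1.689, -0.07], 'qvel': [-0.001, -0.001, -0.001, 0.0, 0.001, 0.0], 'effort': [0.001, -38.258, -36.099, -0.0, 0.005, -0.0], 'tool_pos': [0.191, -0.489, 0.231], 'tool_rot': [[-0.0, 0.364, -0.931], [0.001, -0.931, -0.364], [-1.0, -0.001, -0.0]], 'force': [-0.253, 1.064, 0.159], 'torque': [-0.017, -0.006, -0.012], 'gripper_width': 0.085}
```

View pics/top0.png

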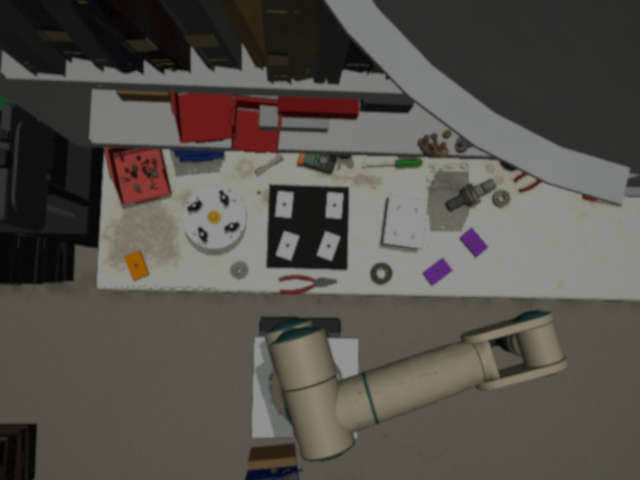

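View pics/side0.png

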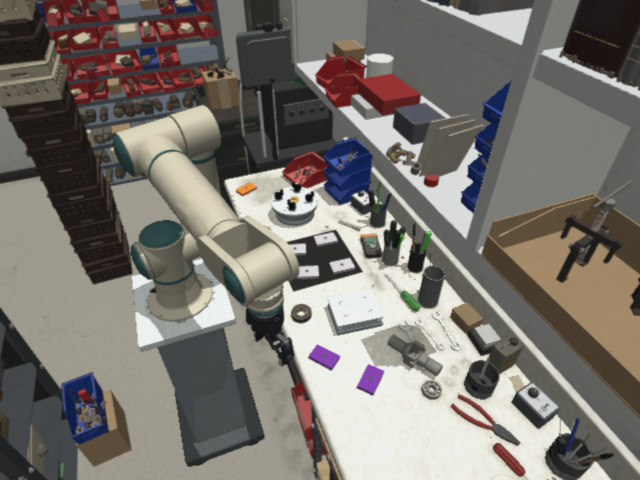

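The top view shows four grey slabs on the black mat at (285,205), (334,205), (287,246) and (329,246). The vessel is at (215,217) and the load table at (403,222). Possible look-alikes are purple slabs at (473,242) and (437,271) and an orange one at (137,265), all to be left alone. I'll zoom in next.

```bash
cat > h.py <<'E'
from workcell import *
import cv2,numpy as np
np.set_printoptions(precision=4,suppress=True)
def px2w(uv,z,cam="top"):
    m=camera_model(cam);K,R,t=np.array(m["camera_matrix"]),np.array(m["R"]),np.array(m["t"])
    d=R.T@np.linalg.inv(K)@np.array([uv[0],uv[1],1.]);c=-R.T@t
    return (c+d*(z-c[2])/d[2])
def w2px(X,cam="top"):
    m=camera_model(cam);K,R,t=np.array(m["camera_matrix"]),np.array(m["R"]),np.array(m["t"])
    p=K@(R@np.asarray(X,float)+t);return p[:2]/p[2]
def crop(im,x0,y0,x1,y1,s,name):
    cv2.imwrite("pics/"+name,cv2.resize(im[y0:y1,x0:x1,::-1],None,fx=s,fy=s,interpolation=cv2.INTER_CUBIC))
E
python3 - <<'E'
from h import *
im=get_image("top"); np.save("top0.npy",im)
crop(im,180,180,350,275,4.7,"ctop.png"); crop(im,175,175,255,255,7,"cves.png"); crop(im,370,185,440,260,7,"ctab.png")
s=get_image("side"); crop(s,260,170,340,230,9,"csv.png")
for q in ["knob0_grip","knob1_grip","knob2_grip","knob3_grip","vessel","table_mid","weight0","mat"]:
    r=landmark_of(q,"top"); print(q,[(np.round(a["xy"],1).tolist(),round(a["p"],2)) for a in r])
E
```

```text
knob0_grip [([223.8, 195.1], 0.68)]
knob1_grip []
knob2_grip [([197.2, 232.6], 0.47)]
knob3_grip [([230.6, 226.2], 0.57)]
vessel [([216.0, 222.0], 0.76)]
table_mid [([404.7, 219.6], 0.86)]
weight0 [([471.9, 242.1], 0.97), ([334.2, 201.8], 0.94), ([435.8, 274.0], 0.91), ([136.5, 265.3], 0.87), ([288.1, 245.1], 0.85), ([325.4, 247.1], 0.72), ([284.3, 204.2], 0.63)]
mat [([310.2, 225.9], 0.56)]
```

View pics/ctop.png

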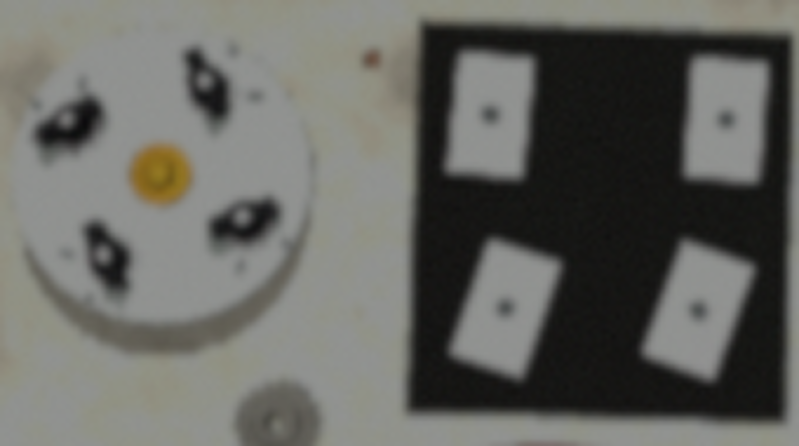

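View pics/cves.png

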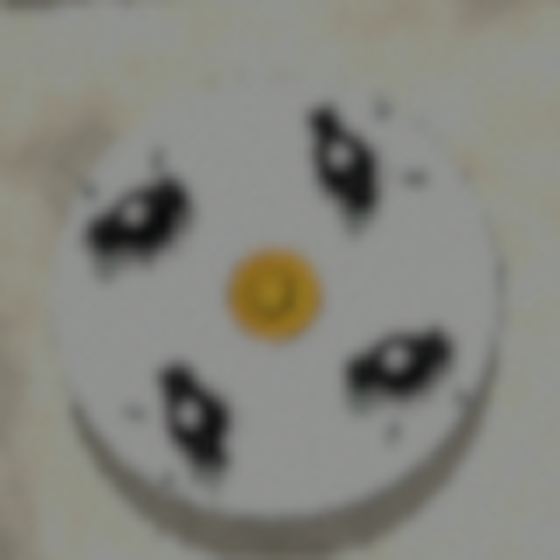

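View pics/ctab.png

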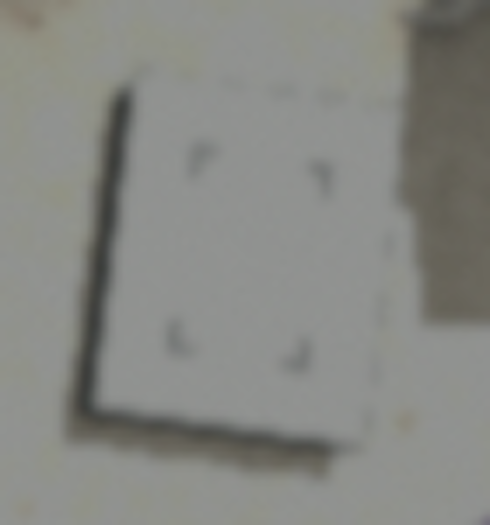

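View pics/csv.png

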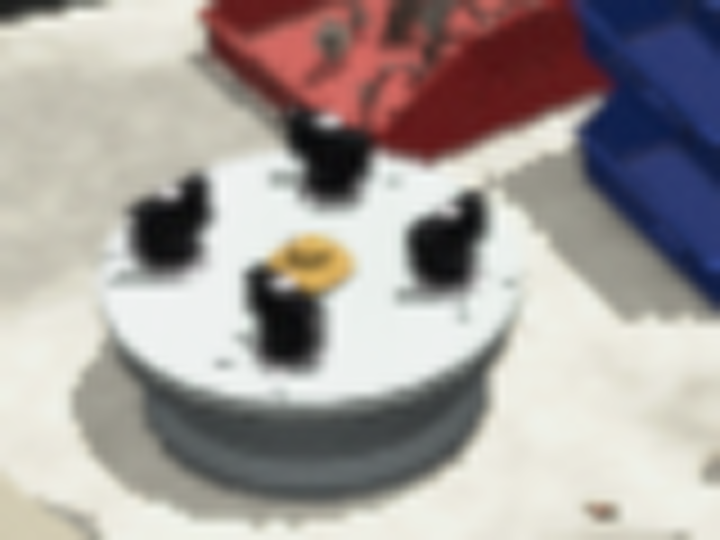

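The close crop confirms four plain grey slabs on the mat. The vessel marks and the table corner marks are also clear. I'll measure them now.

```bash
cat >> h.py <<'E'
from scipy.optimize import least_squares
def weights(im,z=0.017):
    """grey slabs on mat"""
    g=cv2.cvtColor(im,cv2.COLOR_RGB2GRAY).astype(np.float32)
    x0,y0,x1,y1=262,180,354,275
    s=8; gg=cv2.resize(g[y0:y1,x0:x1],None,fx=s,fy=s,interpolation=cv2.INTER_CUBIC)
    m=(gg>80).astype(np.uint8); out=[]
    for c in cv2.findContours(m,cv2.RETR_EXTERNAL,cv2.CHAIN_APPROX_NONE)[0]:
        a=cv2.contourArea(c)
        if a<200*s*s or a>700*s*s: continue
        p=c[:,0,:].astype(float); uv=(p+.5)/s-.5+[x0,y0]
        w=np.array([px2w(q,z)[:2] for q in uv])
        (cx,cy),(a1,a2),an=cv2.minAreaRect((w*1e3).astype(np.float32))
        th=np.radians(an if a1>a2 else an+90)
        out.append((cx/1e3,cy/1e3,(th+np.pi/2)%np.pi-np.pi/2,max(a1,a2),min(a1,a2)))
    return out
def vessel_fit(im,guess):
    pass
E
python3 - <<'E'
from h import *
im=np.load("top0.npy")
for w in weights(im): print("W",np.array(w))
# vessel marks
g=cv2.cvtColor(im,cv2.COLOR_RGB2GRAY).astype(np.float32)
def cent(x,y,r=2.2):
    u0,v0=175+(x+.5)/7-.5,175+(y+.5)/7-.5
    for _ in range(5):
        vv,uu=np.mgrid[int(v0)-4:int(v0)+6,int(u0)-4:int(u0)+6]
        d=np.hypot(uu-u0,vv-v0)<r
        bg=np.percentile(g[vv,uu][d],85); k=np.clip(bg-g[vv,uu]-3,0,None)*d
        u0,v0=(uu*k).sum()/k.sum(),(vv*k).sum()/k.sum()
    return u0,v0
dots=[(383,108),(88,188),(168,480),(465,398)]
dash=[(415,178),(158,158),(135,410),(393,432)]
D=np.array([px2w(cent(*p),.07)[:2] for p in dots]);H=np.array([px2w(cent(*p),.07)[:2] for p in dash])
print(D,H)
def mod(p):
    c,th=p[:2],p[2];r=[]
    for k in range(4):
        a=th+k*np.pi/2;kn=c+.062*np.array([np.cos(a),np.sin(a)])
        r+=[kn+.028*np.array([np.cos(a),np.sin(a)])-D[k],kn+.028*np.array([np.cos(a-1.2),np.sin(a-1.2)])-H[k]]
    return np.array(r).ravel()
f=least_squares(mod,[*D.mean(0),np.arctan2(*(D[0]-D[2])[::-1])],loss="soft_l1",f_scale=.002)
print("vessel",f.x,"res mm",mod(f.x).reshape(-1,2)*1e3)
# table corner marks -> cut corners
crn=[(190,148),(332,165),(297,370),(170,350)]
print([px2w((370+a/7,185+b/7),.058)[:2] for a,b in crn],np.mean([px2w((370+a/7,185+b/7),.058)[:2] for a,b in crn],0))
E
```

```text
[[0.5869 0.2447]
 [0.5497 0.3685]
 [0.4164 0.3327]
 [0.4606 0.2022]] [[0.5578 0.23  ]
 [0.5505 0.3361]
 [0.4547 0.3436]
 [0.4496 0.2356]]
vessel [ 0.5054  0.2869 -0.4889] res mm [[-2.0654 -0.1299]
 [-1.0265 -0.0719]
 [-2.0973 -2.1249]
 [11.7776  2.2301]
 [ 9.5045 -3.5961]
 [-0.7628  0.1935]
 [ 2.5319  5.2235]
 [-1.1367 -0.144 ]]
[array([ 0.5548, -0.2624]), array([ 0.5491, -0.3246]), array([ 0.4593, -0.3097]), array([ 0.4666, -0.2543])] [ 0.5075 -0.2877]
```

Run:
```python
from h import *
im=np.load("top0.npy")
g=cv2.cvtColor(im,cv2.COLOR_RGB2GRAY).astype(np.float32)
print(g[190:222:3,268:300:3].astype(int))
big=cv2.resize(im[175:255,175:255,::-1],None,fx=7,fy=7,interpolation=cv2.INTER_CUBIC)
big=np.clip(big.astype(float)*1.7,0,255).astype(np.uint8)
c=np.array([.5054,.2869]);th=-.4889
def P(x,y,z):
    u=(w2px([x,y,z])-175+.5)*7-.5; return tuple(int(round(v)) for v in u)
for k in range(4):
    a=th+k*np.pi/2;kn=c+.062*np.array([np.cos(a),np.sin(a)])
    cv2.circle(big,P(*kn,.107),3,(0,0,255),-1)
    for b in(a,a-1.2): cv2.circle(big,P(*(kn+.028*np.array([np.cos(b),np.sin(b)])),.07),4,(0,0,255),1)
for t in np.arange(0,6.28,.02): cv2.circle(big,P(*(c+.095*np.array([np.cos(t),np.sin(t)])),.07),0,(0,255,0),-1)
cv2.circle(big,P(*c,.086),3,(255,0,0),-1)
cv2.imwrite("pics/ov1.png",big)
```

```text
[[110  22  21  41  66  61  44  32  28  22  24]
 [ 95  23  21  92 143 143 137 135 120  26  21]
 [ 93  21  22 118 146 145 145 145 128  23  23]
 [ 87  21  22 122 145 145 145 145 122  24  21]
 [ 85  23  26 126 145 123 135 145 102  23  20]
 [ 94  22  34 138 144 105 128 146  90  24  21]
 [ 91  21  36 141 145 144 145 145  87  20  22]
 [ 93  21  45 141 145 145 145 144  66  21  21]
 [ 89  22  66 142 144 144 144 144  48  23  22]
 [ 87  19  34  63  68  87 104 106  35  20  22]
 [ 85  20  21  20  22  21  20  22  21  21  22]]
```

View pics/ov1.png

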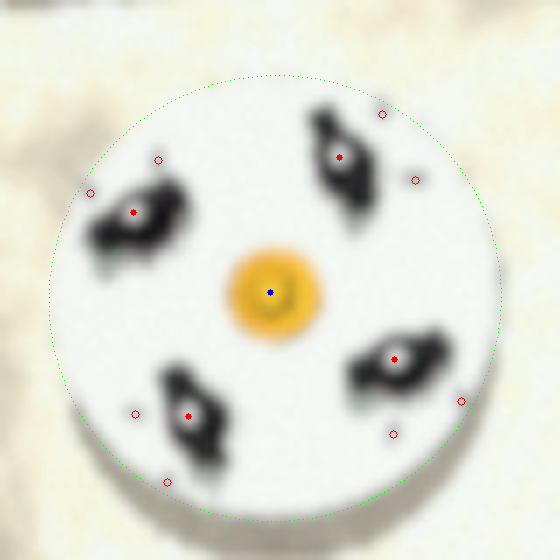

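```bash
cat >> h.py <<'E'
V=np.array([.506,.286]);TH=-.489
def knob_xy(k,V_=None,th=None):
    c=V if V_ is None else V_;t=TH if th is None else th
    a=t+k*np.pi/2; return c+.062*np.array([np.cos(a),np.sin(a)])
def hullmask(X,cam,x0,y0,w,h,s):
    p=np.array([(w2px(x,cam)-[x0,y0]+.5)*s-.5 for x in X]).astype(np.float32)
    m=np.zeros((h*s,w*s),np.uint8); cv2.fillConvexPoly(m,cv2.convexHull(p).round().astype(np.int32),1); return m
def knobmask(xy,ang,cam,x0,y0,w,h,s):
    ca,sa=np.cos(ang),np.sin(ang);B=[]
    for z in(.082,.107):
        for a in(-.022,.022):
            for b in(-.0065,.0065): B.append([xy[0]+a*ca-b*sa,xy[1]+a*sa+b*ca,z])
    C=[[xy[0]+.013*np.cos(t),xy[1]+.013*np.sin(t),z] for z in(.07,.082) for t in np.arange(0,6.28,.3)]
    return hullmask(B,cam,x0,y0,w,h,s)|hullmask(C,cam,x0,y0,w,h,s)
def knob_angle(im,k,cam,rng=np.arange(-.2,2.7,.04)):
    c=knob_xy(k);u=w2px([*c,.09],cam).round().astype(int);s=6;n=14
    x0,y0=u-n;w=h=2*n+1
    g=cv2.cvtColor(im,cv2.COLOR_RGB2GRAY).astype(np.float32)[y0:y0+h,x0:x0+w]
    wl=np.percentile(g,80);bk=g.min();D=np.clip((wl-g)/(wl-bk),0,1)
    D[D<.25]=0
    best=(9e9,)
    for q in rng:
        base=knobmask(c,TH+k*np.pi/2+1.2-q,cam,x0,y0,w,h,s).astype(np.float32)
        m=cv2.resize(cv2.GaussianBlur(base,(0,0),.5*s),(w,h),interpolation=cv2.INTER_AREA)
        for dx in(-1,-.5,0,.5,1):
            for dy in(-1,-.5,0,.5,1):
                mm=cv2.warpAffine(m,np.float32([[1,0,dx],[0,1,dy]]),(w,h))
                e=((mm-D)**2).sum()
                if e<best[0]:best=(e,q,dx,dy)
    return best
E
python3 - <<'E'
from h import *
im=np.load("top0.npy");sd=get_image("side")
for k in range(4):
    print(k,knob_xy(k),np.array(knob_angle(im,k,"top",np.arange(-.3,1.3,.04))),np.array(knob_angle(sd,k,"side",np.arange(-.3,1.3,.04))))
for w in weights(im): print("W",np.array(w))
E
```

```text
Traceback (most recent call last):
  File "h.py", line 53, in knob_angle
    base=knobmask(c,TH+k*np.pi/2+1.2-q,cam,x0,y0,w,h,s).astype(np.float32)
         ~~~~~~~~^^^^^^^^^^^^^^^^^^^^^^^^^^^^^^^^^^^^^^
  File "h.py", line 44, in knobmask
    return hullmask(B,cam,x0,y0,w,h,s)|hullmask(C,cam,x0,y0,w,h,s)
                                       ~~~~~~~~^^^^^^^^^^^^^^^^^^^
  File "h.py", line 36, in hullmask
    p=np.array([(w2px(x,cam)-[x0,y0]+.5)*s-.5 for x in X]).astype(np.float32)
                 ~~~~^^^^^^^
  File "h.py", line 9, in w2px
    m=camera_model(cam);K,R,t=np.array(m["camera_matrix"]),np.array(m["R"]),np.array(m["t"])
ValueError: time passes only in moves, steps and waits
```

```bash
python3 - <<'E'
from workcell import *
import pickle
pickle.dump({n:camera_model(n) for n in("top","side")},open("cm.pkl","wb"))
s=open("h.py").read()
s=s.replace("import cv2,numpy as np\n","import cv2,numpy as np,pickle\nCM=pickle.load(open('cm.pkl','rb'))\n",1).replace("camera_model(cam)","CM[cam]").replace("RETR_EXTERNAL","RETR_LIST")
open("h.py","w").write(s)
E
python3 - <<'E'
from h import *
im=np.load("top0.npy");sd=get_image("side")
for k in range(4):
    print(k,knob_xy(k),np.array(knob_angle(im,k,"top",np.arange(-.3,1.3,.04))),np.array(knob_angle(sd,k,"side",np.arange(-.3,1.3,.04))))
for w in weights(im): print("W",np.array(w))
E
```

```text
0 [0.5607 0.2569] [ 8.9886  0.26   -0.5     0.5   ] [108.9774   0.06    -0.5      0.5   ]
1 [0.5351 0.3407] [ 9.71  0.06 -0.5   0.5 ] [185.3756   0.06    -0.5     -0.5   ]
2 [0.4513 0.3151] [19.2742  0.34   -0.5     0.5   ] [65.3494  0.06   -0.5     0.5   ]
3 [0.4769 0.2313] [13.9632  0.26   -0.5     0.5   ] [124.7731   0.58    -0.5      0.5   ]
W [ 0.4329 -0.0575 -0.3338 82.5311 52.4019]
W [ 0.4312  0.0683 -0.3036 82.3979 52.4598]
W [ 0.5594 -0.0734 -0.0595 83.3541 53.0144]
W [ 0.558   0.0812 -0.0758 83.2061 52.9885]
```

```bash
sed -i 's/^V=.*/V=np.array([.505,.2868]);TH=-.489/' h.py
cat >> h.py <<'E'
def plan(x,y,z,psi=None):
    s=get_state();p=np.array(s["tool_pos"]);R=np.array(s["tool_rot"])
    off=R.T@(np.array([x,y,z])-p)*100
    cur=np.arctan2(R[1,1],R[0,1]); tw=0 if psi is None else cur-psi
    print("offset cm",off.round(2),"twist",round(tw,3),"(alt",round(tw-2*np.pi,3),round(tw+2*np.pi,3),") rows",np.abs(off).max()/4.17,abs(tw)/.125)
def st():
    s=get_state();R=np.array(s["tool_rot"])
    print("t",round(s["clock"],2),"p",np.array(s["tool_pos"]),"psi",round(np.arctan2(R[1,1],R[0,1]),4),"q",np.array(s["q"]),"F",np.array(s["force"]).round(1),"T",np.array(s["torque"]).round(3),"w",round(s["gripper_width"],4))
E
python3 -c "
from h import *
print(knob_xy(1)); plan(*knob_xy(1),.2,.65)"
```

```text
[0.5341 0.3415]
offset cm [  3.13 -64.85 -62.18] twist -1.848 (alt -8.131 4.435 ) rows 15.551980362131319 14.783513157745446
```

Call:
move_arm(
  steps=[
    {"offset":[1,-32.4,-31.1],"twist":-0.92},
    {"offset":[1,-32.4,-31.1],"twist":-0.92},
    {"offset":[1,-32.4,-31.1],"twist":-0.92},
    {"offset":[1,-32.4,-31.1],"twist":-0.92},
    {"offset":[1,-32.4,-31.1],"twist":-0.92},
    {"offset":[1,-32.4,-31.1],"twist":-0.92},
    {"offset":[1,-64.8,-62.2],"twist":-1.85},
    {"offset":[1,-64.8,-62.2],"twist":-1.85},
  ],
  fingers=0.15,
)

```text
clock: 1.37
tool_pos: [0.3188, -0.1791, 0.2254]
tool_rot: [[0.001, 0.982, -0.191], [-0.001, -0.191, -0.982], [-1.0, 0.001, 0.0]]
force: [1.2, -0.2, 0.9]
gripper_width: 0.0364
```

```bash
python3 -c "
from h import *
st();plan(*knob_xy(1),.2,.65)"
```

```text
t 1.37 p [ 0.3188 -0.1791  0.2254] psi -0.1925 q [-0.6131 -0.4188  1.8241  0.      1.7351 -0.4206] F [ 1.2 -0.2  0.9] T [-0.009 -0.092 -0.033] w 0.0364
offset cm [  2.52  11.18 -55.23] twist -0.842 (alt -7.126 5.441 ) rows 13.243421164334876 6.739788898468362
```

Call:
move_arm(
  steps=[
    {"offset":[0,11.2,-55.2],"twist":-0.84},
    {"offset":[0,11.2,-55.2],"twist":-0.84},
    {"offset":[0,11.2,-55.2],"twist":-0.84},
    {"offset":[0,11.2,-55.2],"twist":-0.84},
    {"offset":[0,11.2,-55.2],"twist":-0.84},
    {"offset":[0,11.2,-55.2],"twist":-0.84},
    {"offset":[0,11.2,-55.2],"twist":-0.84},
    {"offset":[0,11.2,-55.2],"twist":-0.84},
  ],
)

```text
clock: 2.03
tool_pos: [0.4482, 0.1286, 0.2253]
tool_rot: [[0.001, 0.798, 0.603], [-0.0, 0.603, -0.798], [-1.0, 0.001, 0.001]]
force: [1.1, -0.6, -0.0]
gripper_width: 0.0362
```

```bash
python3 -c "
from h import *
st();plan(*knob_xy(1),.2,.65)"
```

```text
t 2.03 p [0.4482 0.1286 0.2253] psi 0.6475 q [ 0.2004 -0.1144  1.5756 -0.0002  1.6796 -0.4471] F [ 1.1 -0.6 -0. ] T [ 0.017 -0.011  0.008] w 0.0362
offset cm [  2.54  19.69 -11.8 ] twist -0.003 (alt -6.286 6.281 ) rows 4.723003391041935 0.020238892978113654
```

Call:
move_arm(
  steps=[
    {"offset":[2.5,19.7,-11.8],"twist":0},
    {"offset":[2.5,19.7,-11.8],"twist":0},
    {"offset":[2.5,19.7,-11.8],"twist":0},
    {"offset":[2.5,19.7,-11.8],"twist":0},
    {"offset":[2.5,19.7,-11.8],"twist":0},
    {"offset":[2.5,19.7,-11.8],"twist":0},
    {"offset":[2.5,19.7,-11.8],"twist":0},
    {"offset":[2.5,19.7,-11.8],"twist":0},
  ],
)

```text
clock: 2.7
tool_pos: [0.5345, 0.3398, 0.1988]
tool_rot: [[-0.002, 0.8, 0.6], [-0.001, 0.6, -0.8], [-1.0, -0.002, -0.0]]
force: [-0.0, -0.5, -0.0]
gripper_width: 0.0363
```

Run:
```python
from h import *
st();plan(*knob_xy(1),.13,.65)
im=get_image("top");crop(im,170,165,270,260,6,"k1a.png");im=get_image("side");crop(im,230,130,350,230,6,"k1b.png")
```

```text
t 2.7 p [0.5345 0.3398 0.1988] psi 0.6441 q [ 0.508   0.3726  1.0977 -0.0002  1.6734 -0.136 ] F [-0.  -0.5 -0. ] T [-0.037  0.015 -0.024] w 0.0363
offset cm [ 6.88  0.09 -0.16] twist -0.006 (alt -6.289 6.277 ) rows 1.6492499193508616 0.04758077921412873
```

View pics/k1b.png

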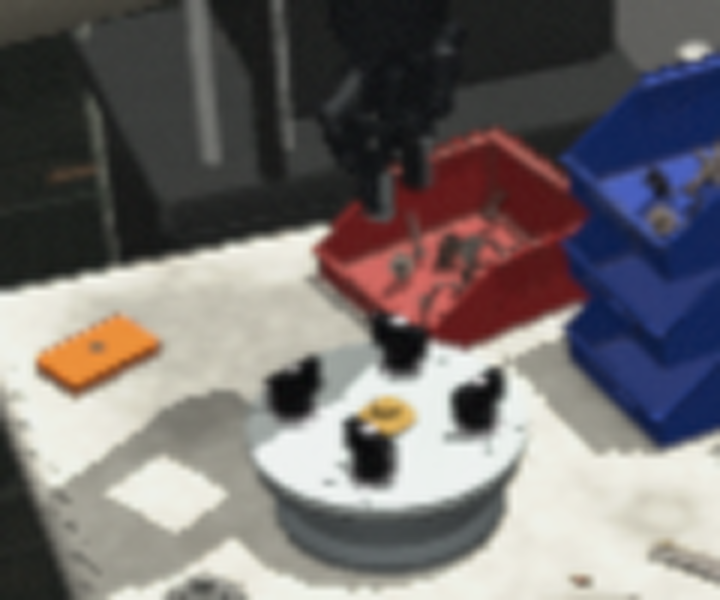

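View pics/k1a.png

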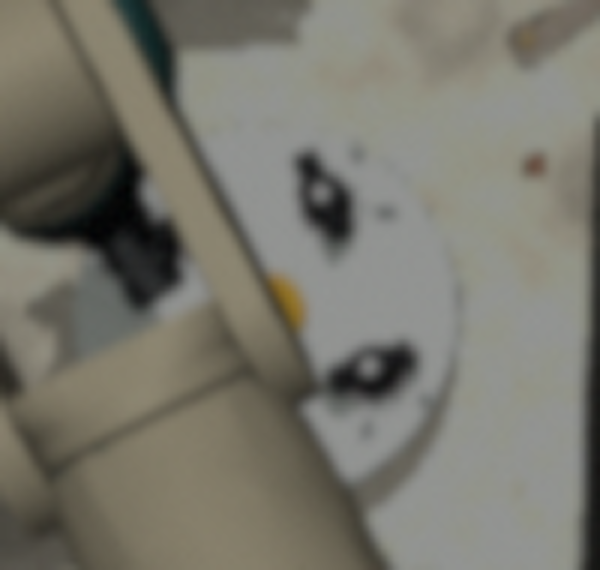

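Call:
move_arm(
  steps=[
    {"offset":[6.9,0,0],"twist":0},
    {"offset":[6.9,0,0],"twist":0},
    {"offset":[6.9,0,0],"twist":0},
    {"offset":[6.9,0,0],"twist":0},
  ],
)

```text
clock: 3.13
tool_pos: [0.5346, 0.3373, 0.1308]
tool_rot: [[-0.002, 0.802, 0.598], [-0.001, 0.598, -0.802], [-1.0, -0.002, -0.0]]
force: [0.6, 0.5, 1.5]
gripper_width: 0.0362
```

Run:
```python
from h import *
st();plan(*knob_xy(1),.086,.65)
im=get_image("side");crop(im,260,150,340,220,8,"k1c.png")
```

```text
t 3.13 p [0.5346 0.3373 0.1308] psi 0.6406 q [ 0.5046  0.4038  1.1943 -0.0002  1.5459 -0.136 ] F [0.6 0.5 1.5] T [-0.016 -0.006 -0.003] w 0.0362
offset cm [ 4.48  0.22 -0.37] twist -0.009 (alt -6.293 6.274 ) rows 1.074941481556367 0.07544043514410426
```

View pics/k1c.png

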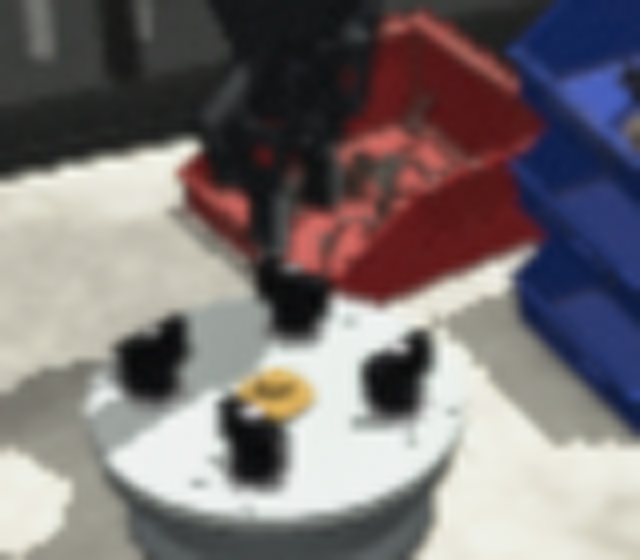

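Call:
move_arm(
  steps=[
    {"offset":[1,0.22,-0.37],"twist":-0.01},
    {"offset":[1,0.22,-0.37],"twist":-0.01},
    {"offset":[1,0.22,-0.37],"twist":-0.01},
  ],
)

```text
clock: 3.43
tool_pos: [0.5347, 0.3433, 0.1219]
tool_rot: [[0.001, 0.795, 0.607], [0.0, 0.607, -0.795], [-1.0, 0.001, 0.0]]
force: [0.5, -0.5, -0.8]
gripper_width: 0.0362
```

Run:
```python
from h import *
st();plan(*knob_xy(1),.086,.65)
```

```text
t 3.43 p [0.5347 0.3433 0.1219] psi 0.6522 q [ 0.5127  0.4164  1.1962 -0.      1.528  -0.1396] F [ 0.5 -0.5 -0.8] T [-0.007 -0.003 -0.021] w 0.0362
offset cm [ 3.59 -0.15  0.1 ] twist 0.002 (alt -6.281 6.285 ) rows 0.8607561490059622 0.01787558043904891
```

Call:
move_arm(
  steps=[
    {"offset":[0,0,0],"twist":0},
    {"offset":[0,0,0],"twist":0},
    {"offset":[0,0,0],"twist":0},
    {"offset":[0,0,0],"twist":0},
  ],
)

```text
clock: 3.77
tool_pos: [0.5346, 0.3431, 0.1214]
tool_rot: [[0.0, 0.795, 0.607], [0.0, 0.607, -0.795], [-1.0, 0.0, 0.0]]
force: [0.2, 0.5, -0.2]
gripper_width: 0.0363
```

Run:
```python
from h import *
st();plan(*knob_xy(1),.086,.65)
```

```text
t 3.77 p [0.5346 0.3431 0.1214] psi 0.652 q [ 0.5124  0.4168  1.1968 -0.0001  1.5277 -0.1395] F [ 0.2  0.5 -0.2] T [ 0.016  0.055 -0.   ] w 0.0363
offset cm [ 3.54 -0.13  0.09] twist 0.002 (alt -6.281 6.285 ) rows 0.849042624501749 0.01564428405024998
```

Call:
move_arm(
  steps=[
    {"offset":[1.8,-0.13,0.09],"twist":0},
    {"offset":[3.5,-0.13,0.09],"twist":0},
    {"offset":[3.5,-0.13,0.09],"twist":0},
    {"offset":[3.5,-0.13,0.09],"twist":0},
    {"offset":[3.5,-0.13,0.09],"twist":0},
  ],
)

```text
clock: 4.18
tool_pos: [0.5345, 0.3418, 0.0873]
tool_rot: [[0.001, 0.795, 0.607], [0.001, 0.607, -0.795], [-1.0, 0.001, 0.0]]
force: [-0.1, -0.1, 0.2]
gripper_width: 0.0363
```

Run:
```python
from h import *
st();plan(*knob_xy(1),.086,.65)
im=get_image("side");crop(im,260,150,340,220,8,"k1d.png")
```

```text
t 4.18 p [0.5345 0.3418 0.0873] psi 0.652 q [ 0.5108  0.4412  1.235  -0.0001  1.4641 -0.1412] F [-0.1 -0.1  0.2] T [ 0.03  -0.008  0.016] w 0.0363
offset cm [ 0.13 -0.04 -0.  ] twist 0.002 (alt -6.281 6.285 ) rows 0.030538644745405463 0.01623925866649234
```

View pics/k1d.png

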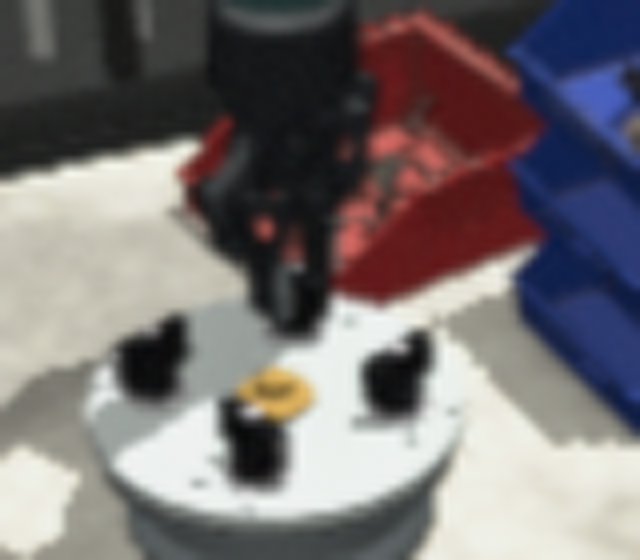

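Straddling the knob with no contact force, so I'll close.

Call:
move_arm(
  steps=[
    {"offset":[0,0,0],"twist":0},
    {"offset":[0,0,0],"twist":0},
    {"offset":[0,0,0],"twist":0},
    {"offset":[0,0,0],"twist":0},
    {"offset":[0,0,0],"twist":0},
  ],
  fingers=1,
)

```text
clock: 4.65
tool_pos: [0.5328, 0.3402, 0.0876]
tool_rot: [[-0.003, 0.795, 0.606], [-0.003, 0.606, -0.795], [-1.0, -0.005, 0.0]]
force: [-11.1, -9.1, 9.8]
gripper_width: 0.0117
```

Run:
```python
from h import *
st()
```

```text
t 4.65 p [0.5328 0.3402 0.0876] psi 0.6516 q [ 0.5104  0.4394  1.2367 -0.0011  1.4701 -0.1411] F [-11.1  -9.1   9.8] T [-1.428  1.908 -0.109] w 0.0117
```

Call:
move_arm(
  steps=[
    {"offset":[0,-0.25,0],"twist":0},
    {"offset":[0,-0.25,0],"twist":0},
    {"offset":[0,-0.25,0],"twist":0},
  ],
)

```text
clock: 4.9
tool_pos: [0.5326, 0.3401, 0.0877]
tool_rot: [[0.002, 0.795, 0.607], [0.001, 0.607, -0.795], [-1.0, 0.002, 0.001]]
force: [-1.0, -1.3, 6.5]
gripper_width: 0.0122
```

Run:
```python
from h import *
st()
```

```text
t 4.9 p [0.5326 0.3401 0.0877] psi 0.6517 q [ 0.51    0.4337  1.244  -0.0003  1.4618 -0.1417] F [-1.  -1.3  6.5] T [-0.185  0.237 -0.084] w 0.0122
```

Call:
move_arm(
  steps=[
    {"offset":[0,0,0],"twist":0.1},
    {"offset":[0,0,0],"twist":0.2},
    {"offset":[0,0,0],"twist":0.3},
    {"offset":[0,0,0],"twist":0.4},
    {"offset":[0,0,0],"twist":0.5},
    {"offset":[0,0,0],"twist":0.5},
    {"offset":[0,0,0],"twist":0.5},
  ],
)

```text
clock: 5.48
tool_pos: [0.5327, 0.3401, 0.0876]
tool_rot: [[0.002, 0.989, 0.151], [0.0, 0.151, -0.989], [-1.0, 0.002, -0.0]]
force: [-0.8, -2.5, 6.3]
gripper_width: 0.0114
```

Run:
```python
from h import *
st()
```

```text
t 5.48 p [0.5327 0.3401 0.0876] psi 0.1513 q [ 0.51    0.434   1.2437 -0.0006  1.4619  0.3588] F [-0.8 -2.5  6.3] T [-0.263  0.173 -0.091] w 0.0114
```

Call:
move_arm(
  steps=[
    {"offset":[0,0,0],"twist":0.1},
    {"offset":[0,0,0],"twist":0.2},
    {"offset":[0,0,0],"twist":0.3},
    {"offset":[0,0,0],"twist":0.4},
    {"offset":[0,0,0],"twist":0.5},
    {"offset":[0,0,0],"twist":0.6},
    {"offset":[0,0,0],"twist":0.64},
    {"offset":[0,0,0],"twist":0.64},
  ],
)

```text
clock: 6.15
tool_pos: [0.5328, 0.34, 0.0877]
tool_rot: [[0.002, 0.882, -0.471], [0.0, -0.471, -0.882], [-1.0, 0.002, -0.001]]
force: [0.1, -3.0, 6.2]
gripper_width: 0.0115
```

Run:
```python
from h import *
st()
```

```text
t 6.15 p [0.5328 0.34   0.0877] psi -0.4906 q [ 0.5099  0.434   1.2436 -0.0009  1.4619  1.0006] F [ 0.1 -3.   6.2] T [-0.475  0.084 -0.146] w 0.0115
```

Call:
move_arm(
  steps=[
    {"offset":[0,0,0],"twist":0},
    {"offset":[0,0,0],"twist":0},
    {"offset":[0,0,0],"twist":0},
    {"offset":[-4,0,0],"twist":0},
    {"offset":[-7,0,0],"twist":0},
    {"offset":[-7,0,0],"twist":0},
    {"offset":[-7,0,0],"twist":0},
  ],
  fingers=0.15,
)

```text
clock: 6.73
tool_pos: [0.533, 0.3407, 0.1587]
tool_rot: [[0.004, 0.883, -0.469], [0.002, -0.469, -0.883], [-1.0, 0.003, -0.004]]
force: [-0.4, 0.2, -0.8]
gripper_width: 0.0363
```

```bash
sed -i 's/^V=.*/V=np.array([.5036,.2853]);TH=-.489/' h.py
python3 - <<'E'
from h import *
st(); print(knob_xy(3)); plan(*knob_xy(3),.16,TH-np.pi/2+1.2-.26+np.pi/2-0)
im=get_image("side");crop(im,260,150,340,220,8,"k1e.png")
E
```

```text
t 6.73 p [0.533  0.3407 0.1587] psi -0.4877 q [0.5103 0.3821 1.1657 0.0001 1.589  0.9981] F [-0.4  0.2 -0.8] T [-0.006  0.042 -0.053] w 0.0363
[0.4745 0.2306]
offset cm [-0.18 -0.01 12.47] twist -0.939 (alt -7.222 5.344 ) rows 2.989394100867025 7.509864727261852
```

View pics/k1e.png

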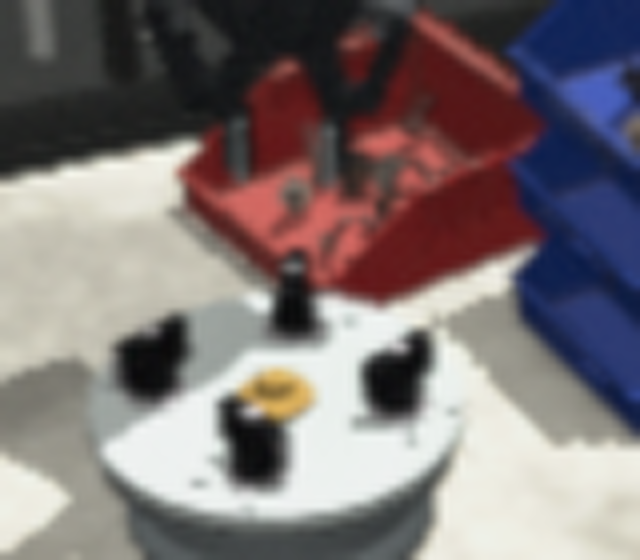

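Call:
move_arm(
  steps=[
    {"offset":[0,0,4],"twist":-0.12},
    {"offset":[0,0,8],"twist":-0.24},
    {"offset":[0,0,12.5],"twist":-0.36},
    {"offset":[0,0,12.5],"twist":-0.48},
    {"offset":[0,0,12.5],"twist":-0.6},
    {"offset":[0,0,12.5],"twist":-0.72},
    {"offset":[0,0,12.5],"twist":-0.84},
    {"offset":[0,0,12.5],"twist":-0.94},
  ],
)

```text
clock: 7.45
tool_pos: [0.4726, 0.2292, 0.1542]
tool_rot: [[-0.003, 0.897, 0.442], [-0.001, 0.442, -0.897], [-1.0, -0.003, -0.0]]
force: [0.4, -0.4, -0.0]
gripper_width: 0.0361
```

Call:
move_arm(
  steps=[
    {"offset":[0,0,0],"twist":0},
    {"offset":[0,0,0],"twist":0},
    {"offset":[0,0,0],"twist":0},
  ],
)

```text
clock: 7.7
tool_pos: [0.4731, 0.2295, 0.1552]
tool_rot: [[-0.002, 0.901, 0.434], [-0.001, 0.434, -0.901], [-1.0, -0.002, -0.0]]
force: [-0.4, -0.4, 0.3]
gripper_width: 0.0364
```

Run:
```python
from h import *
st(); plan(*knob_xy(3),.087,.451)
```

```text
t 7.7 p [0.4731 0.2295 0.1552] psi 0.4491 q [ 0.3814  0.0921  1.511  -0.      1.54   -0.0677] F [-0.4 -0.4  0.3] T [0.036 0.045 0.002] w 0.0364
offset cm [ 6.82  0.18 -0.04] twist -0.002 (alt -6.285 6.281 ) rows 1.6350556832440113 0.015083526332343666
```

Call:
move_arm(
  steps=[
    {"offset":[3,0.18,0],"twist":0},
    {"offset":[5.5,0.18,0],"twist":0},
    {"offset":[6.8,0.18,0],"twist":0},
    {"offset":[6.8,0.18,0],"twist":0},
    {"offset":[6.8,0.18,0],"twist":0},
  ],
)

```text
clock: 8.12
tool_pos: [0.4747, 0.2303, 0.0877]
tool_rot: [[-0.002, 0.9, 0.436], [-0.001, 0.436, -0.9], [-1.0, -0.002, -0.0]]
force: [-0.0, 0.3, 0.7]
gripper_width: 0.0364
```

Call:
move_arm(
  steps=[
    {"offset":[0,0,0],"twist":0},
    {"offset":[0,0,0],"twist":0},
    {"offset":[0,0,0],"twist":0},
    {"offset":[0,0,0],"twist":0},
    {"offset":[0,0,0],"twist":0},
  ],
  fingers=1,
)

```text
clock: 8.53
tool_pos: [0.475, 0.2301, 0.09]
tool_rot: [[0.0, 0.9, 0.436], [-0.001, 0.436, -0.9], [-1.0, -0.0, 0.001]]
force: [-5.9, -4.1, 5.9]
gripper_width: 0.0118
```

Run:
```python
from h import *
st(); print(np.array(get_state()["tool_rot"]).T@get_state()["force"])
```

```text
t 8.53 p [0.475  0.2301 0.09  ] psi 0.4514 q [ 0.3814  0.1536  1.5791 -0.0007  1.4089 -0.0698] F [-5.9 -4.1  5.9] T [-0.632  0.899 -0.078] w 0.0118
[-5.9464 -7.1453  1.1446]
```

Call:
move_arm(
  steps=[
    {"offset":[-0.1,-0.13,0],"twist":0},
    {"offset":[-0.1,-0.13,0],"twist":0},
    {"offset":[-0.1,-0.13,0],"twist":0.1},
    {"offset":[-0.1,-0.13,0],"twist":0.2},
    {"offset":[-0.1,-0.13,0],"twist":0.3},
    {"offset":[-0.1,-0.13,0],"twist":0.4},
    {"offset":[-0.1,-0.13,0],"twist":0.4},
  ],
)

```text
clock: 9.12
tool_pos: [0.4748, 0.2299, 0.09]
tool_rot: [[0.003, 0.999, 0.048], [0.001, 0.048, -0.999], [-1.0, 0.003, -0.0]]
force: [3.6, -0.3, -1.6]
gripper_width: 0.0116
```

Run:
```python
from h import *
st(); print(np.array(get_state()["tool_rot"]).T@get_state()["force"])
```

```text
t 9.12 p [0.4748 0.2299 0.09  ] psi 0.0481 q [ 0.3812  0.1507  1.5822 -0.0005  1.406   0.3332] F [ 3.6 -0.3 -1.6] T [-0.013 -0.695 -0.043] w 0.0116
[1.6573 3.6259 0.4763]
```

Call:
move_arm(
  steps=[
    {"offset":[0,0,0],"twist":0.1},
    {"offset":[0,0,0],"twist":0.2},
    {"offset":[0,0,0],"twist":0.3},
    {"offset":[0,0,0],"twist":0.4},
    {"offset":[0,0,0],"twist":0.5},
    {"offset":[0,0,0],"twist":0.54},
    {"offset":[0,0,0],"twist":0.54},
    {"offset":[0,0,0],"twist":0.54},
  ],
)

```text
clock: 9.78
tool_pos: [0.4746, 0.2299, 0.09]
tool_rot: [[0.002, 0.885, -0.466], [0.0, -0.466, -0.885], [-1.0, 0.002, -0.001]]
force: [2.6, -0.8, 0.6]
gripper_width: 0.0114
```

Run:
```python
from h import *
st(); print(np.array(get_state()["tool_rot"]).T@get_state()["force"])
```

```text
t 9.78 p [0.4746 0.2299 0.09  ] psi -0.4848 q [ 0.3813  0.1506  1.5823 -0.0004  1.4065  0.8661] F [ 2.6 -0.8  0.6] T [-0.125 -0.732 -0.089] w 0.0114
[-0.5819  2.7186 -0.4935]
```

Release, rise, and look at knobs 1 and 3.

Call:
move_arm(
  steps=[
    {"offset":[0,0,0],"twist":0},
    {"offset":[0,0,0],"twist":0},
    {"offset":[0,0,0],"twist":0},
    {"offset":[-4,0,0],"twist":0},
    {"offset":[-7,0,0],"twist":0},
    {"offset":[-7,0,0],"twist":0},
    {"offset":[-7,0,0],"twist":0},
  ],
  fingers=0.15,
)

```text
clock: 10.37
tool_pos: [0.4747, 0.2303, 0.1613]
tool_rot: [[0.004, 0.884, -0.468], [0.002, -0.468, -0.884], [-1.0, 0.003, -0.003]]
force: [-0.0, -0.5, -1.1]
gripper_width: 0.0365
```

```bash
sed -i 's/^V=.*/V=np.array([.5036,.2850]);TH=-.489/' h.py
python3 - <<'E'
from h import *
st(); print(knob_xy(0)); plan(*knob_xy(0),.16,TH+1.2-.26+np.pi/2)
im=get_image("side");crop(im,260,150,340,220,8,"k3e.png")
im=get_image("top");crop(im,170,165,270,260,6,"k3f.png")
E
```

```text
t 10.37 p [0.4747 0.2303 0.1613] psi -0.4872 q [0.3816 0.0886 1.5025 0.0001 1.5465 0.8688] F [-0.  -0.5 -1.1] T [ 0.044 -0.051  0.058] w 0.0365
[0.5583 0.2559]
offset cm [ 0.16  6.19 -6.18] twist -2.509 (alt -8.792 3.774 ) rows 1.4852858232681243 20.07157378082492
```

View pics/k3e.png

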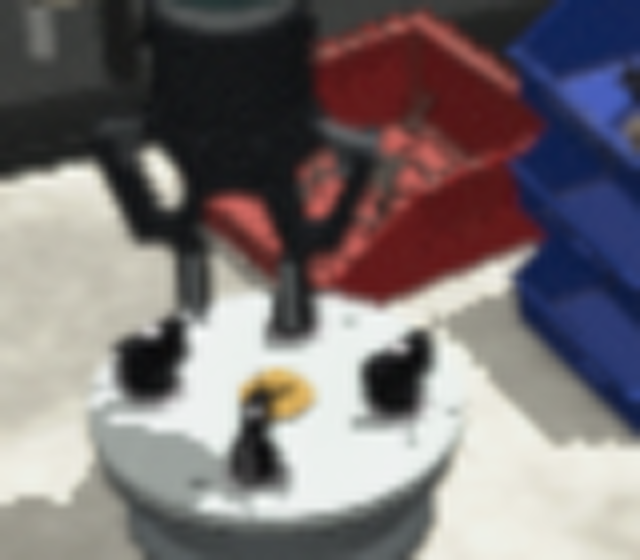

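View pics/k3f.png

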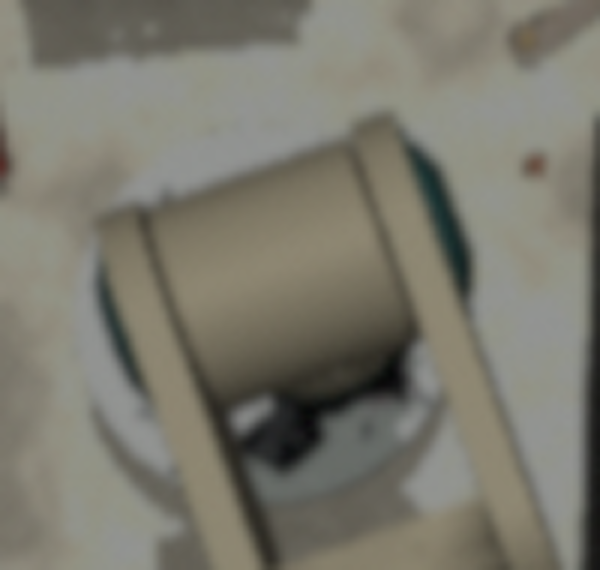

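Call:
move_arm(
  steps=[
    {"offset":[0,3,-3],"twist":-0.12},
    {"offset":[0,6.2,-6.2],"twist":-0.24},
    {"offset":[0,6.2,-6.2],"twist":-0.36},
    {"offset":[0,6.2,-6.2],"twist":-0.48},
    {"offset":[0,6.2,-6.2],"twist":-0.6},
    {"offset":[0,6.2,-6.2],"twist":-0.72},
    {"offset":[0,6.2,-6.2],"twist":-0.84},
    {"offset":[0,6.2,-6.2],"twist":-0.94},
  ],
)

```text
clock: 11.13
tool_pos: [0.5569, 0.2552, 0.1568]
tool_rot: [[-0.004, 0.897, 0.442], [-0.001, 0.442, -0.897], [-1.0, -0.004, -0.0]]
force: [-0.4, 0.5, -0.6]
gripper_width: 0.0365
```

Call:
move_arm(
  steps=[
    {"offset":[0,0,0],"twist":-0.12},
    {"offset":[0,0,0],"twist":-0.24},
    {"offset":[0,0,0],"twist":-0.36},
    {"offset":[0,0,0],"twist":-0.48},
    {"offset":[0,0,0],"twist":-0.6},
    {"offset":[0,0,0],"twist":-0.72},
    {"offset":[0,0,0],"twist":-0.84},
    {"offset":[0,0,0],"twist":-0.94},
  ],
)

```text
clock: 11.8
tool_pos: [0.5569, 0.2553, 0.1569]
tool_rot: [[-0.004, 0.172, 0.985], [-0.001, 0.985, -0.172], [-1.0, -0.002, -0.003]]
force: [-0.9, -0.1, -0.3]
gripper_width: 0.0362
```

Call:
move_arm(
  steps=[
    {"offset":[0,0,0],"twist":-0.12},
    {"offset":[0,0,0],"twist":-0.24},
    {"offset":[0,0,0],"twist":-0.36},
    {"offset":[0,0,0],"twist":-0.48},
    {"offset":[0,0,0],"twist":-0.6},
    {"offset":[0,0,0],"twist":-0.63},
    {"offset":[0,0,0],"twist":-0.63},
    {"offset":[0,0,0],"twist":-0.63},
  ],
)

```text
clock: 12.47
tool_pos: [0.5571, 0.2553, 0.1575]
tool_rot: [[-0.003, -0.435, 0.9], [-0.001, 0.9, 0.435], [-1.0, 0.0, -0.003]]
force: [-0.1, 0.3, -0.7]
gripper_width: 0.0362
```

Run:
```python
from h import *
st(); plan(*knob_xy(0),.088,TH+1.2-.26+np.pi/2)
im=get_image("side");crop(im,260,150,340,220,8,"k0a.png")
```

```text
t 12.47 p [0.5571 0.2553 0.1575] psi 2.0208 q [ 0.3695  0.3331  1.2291 -0.      1.5821 -1.6513] F [-0.1  0.3 -0.7] T [-0.006 -0.057 -0.023] w 0.0362
offset cm [ 6.95 -0.    0.15] twist -0.001 (alt -6.284 6.282 ) rows 1.6671967454230519 0.007804743838139672
```

View pics/k0a.png

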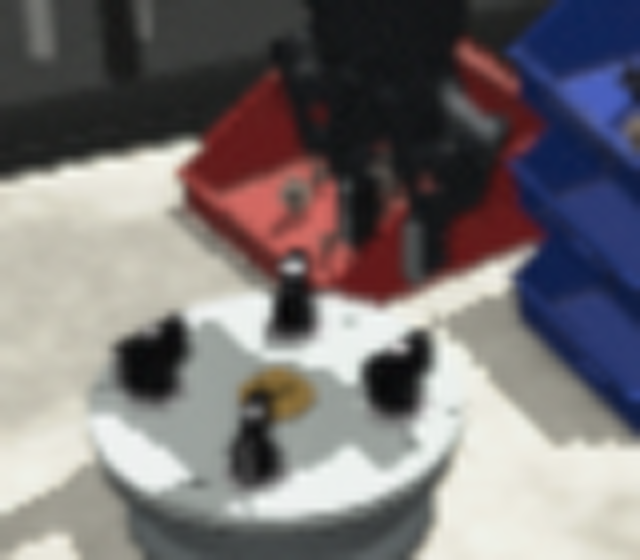

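Call:
move_arm(
  steps=[
    {"offset":[3,0,0.1],"twist":0},
    {"offset":[5.5,0,0.1],"twist":0},
    {"offset":[6.9,0,0.1],"twist":0},
    {"offset":[6.9,0,0.1],"twist":0},
    {"offset":[6.9,0,0.1],"twist":0},
  ],
)

```text
clock: 12.93
tool_pos: [0.5581, 0.2557, 0.0894]
tool_rot: [[-0.002, -0.435, 0.9], [-0.001, 0.9, 0.435], [-1.0, 0.0, -0.002]]
force: [0.5, 0.3, 1.0]
gripper_width: 0.0363
```

Call:
move_arm(
  steps=[
    {"offset":[0,0,0],"twist":0},
    {"offset":[0,0,0],"twist":0},
    {"offset":[0,0,0],"twist":0},
    {"offset":[0,0,0],"twist":0},
    {"offset":[0,0,0],"twist":0},
  ],
  fingers=1,
)

```text
clock: 13.35
tool_pos: [0.5594, 0.2565, 0.0922]
tool_rot: [[0.003, -0.436, 0.9], [0.001, 0.9, 0.436], [-1.0, -0.0, 0.003]]
force: [-1.0, 0.5, 5.9]
gripper_width: 0.0112
```

Run:
```python
from h import *
st(); print(np.array(get_state()["tool_rot"]).T@get_state()["force"])
```

```text
t 13.35 p [0.5594 0.2565 0.0922] psi 2.0221 q [ 0.3698  0.3839  1.2989  0.0002  1.4555 -1.6523] F [-1.   0.5  5.9] T [0.064 0.251 0.013] w 0.0112
[-5.891   0.8845 -0.6328]
```

Call:
move_arm(
  steps=[
    {"offset":[-0.1,0,0],"twist":0.1},
    {"offset":[-0.1,0,0],"twist":0.2},
    {"offset":[-0.1,0,0],"twist":0.3},
    {"offset":[-0.1,0,0],"twist":0.4},
    {"offset":[-0.1,0,0],"twist":0.5},
    {"offset":[-0.1,0,0],"twist":0.5},
    {"offset":[-0.1,0,0],"twist":0.5},
  ],
)

```text
clock: 13.93
tool_pos: [0.5594, 0.256, 0.0922]
tool_rot: [[0.003, 0.046, 0.999], [0.001, 0.999, -0.046], [-1.0, 0.001, 0.003]]
force: [1.3, -1.5, 3.8]
gripper_width: 0.0111
```

Run:
```python
from h import *
st(); print(np.array(get_state()["tool_rot"]).T@get_state()["force"])
```

```text
t 13.93 p [0.5594 0.256  0.0922] psi 1.5246 q [ 0.3694  0.384   1.2987 -0.0004  1.4563 -1.1552] F [ 1.3 -1.5  3.8] T [-0.055 -0.346 -0.104] w 0.0111
[-3.8313 -1.4355  1.378 ]
```

Call:
move_arm(
  steps=[
    {"offset":[0,0,0],"twist":0.1},
    {"offset":[0,0,0],"twist":0.2},
    {"offset":[0,0,0],"twist":0.3},
    {"offset":[0,0,0],"twist":0.4},
    {"offset":[0,0,0],"twist":0.44},
    {"offset":[0,0,0],"twist":0.445},
    {"offset":[0,0,0],"twist":0.445},
  ],
)

```text
clock: 14.52
tool_pos: [0.5593, 0.2556, 0.0923]
tool_rot: [[0.002, 0.471, 0.882], [-0.0, 0.882, -0.471], [-1.0, 0.001, 0.002]]
force: [0.5, -2.5, 4.8]
gripper_width: 0.0114
```

Run:
```python
from h import *
st(); print(np.array(get_state()["tool_rot"]).T@get_state()["force"])
```

```text
t 14.52 p [0.5593 0.2556 0.0923] psi 1.0799 q [ 0.3691  0.3839  1.2988 -0.0009  1.457  -0.7107] F [ 0.5 -2.5  4.8] T [-0.411 -0.203 -0.071] w 0.0114
[-4.7608 -1.936   1.5888]
```

Knob 0 is at 1.202. Release and go to knob 2.

Call:
move_arm(
  steps=[
    {"offset":[0,0,0],"twist":0},
    {"offset":[0,0,0],"twist":0},
    {"offset":[0,0,0],"twist":0},
    {"offset":[-4,0,0],"twist":0},
    {"offset":[-7,0,0],"twist":0},
    {"offset":[-7,0,0],"twist":0},
    {"offset":[-7,0,0],"twist":0},
  ],
  fingers=0.15,
)

```text
clock: 15.1
tool_pos: [0.5594, 0.2564, 0.1633]
tool_rot: [[0.004, 0.473, 0.881], [0.002, 0.881, -0.473], [-1.0, 0.003, 0.003]]
force: [-0.5, -0.1, -0.2]
gripper_width: 0.0362
```

Run:
```python
from h import *
st(); print(knob_xy(2)); plan(*knob_xy(2),.16,TH+1.2-.33+np.pi/2)
```

```text
t 15.1 p [0.5594 0.2564 0.1633] psi 1.0782 q [ 0.3698  0.3316  1.2194  0.0001  1.5865 -0.7083] F [-0.5 -0.1 -0.2] T [ 0.019  0.007 -0.011] w 0.0362
[0.4489 0.3141]
offset cm [  0.3   -0.15 -12.47] twist -0.874 (alt -7.157 5.41 ) rows 2.989825977166463 6.989106927818478
```

Call:
move_arm(
  steps=[
    {"offset":[0,0,-4],"twist":-0.12},
    {"offset":[0,0,-8],"twist":-0.24},
    {"offset":[0,0,-12.5],"twist":-0.36},
    {"offset":[0,0,-12.5],"twist":-0.48},
    {"offset":[0,0,-12.5],"twist":-0.6},
    {"offset":[0,0,-12.5],"twist":-0.72},
    {"offset":[0,0,-12.5],"twist":-0.84},
    {"offset":[0,0,-12.5],"twist":-0.87},
  ],
)

```text
clock: 15.77
tool_pos: [0.4476, 0.3149, 0.1591]
tool_rot: [[-0.003, -0.374, 0.927], [-0.002, 0.927, 0.374], [-1.0, -0.001, -0.003]]
force: [0.8, 0.3, 0.3]
gripper_width: 0.0362
```

Call:
move_arm(
  steps=[
    {"offset":[0,0,0],"twist":0},
    {"offset":[0,0,0],"twist":0},
    {"offset":[0,0,0],"twist":0},
  ],
)

```text
clock: 16.02
tool_pos: [0.4482, 0.315, 0.1601]
tool_rot: [[-0.001, -0.366, 0.93], [-0.001, 0.93, 0.366], [-1.0, -0.0, -0.002]]
force: [0.6, 0.5, -0.3]
gripper_width: 0.0366
```

Run:
```python
from h import *
st(); plan(*knob_xy(2),.089,TH+1.2-.33+np.pi/2)
im=get_image("side");crop(im,260,150,340,220,8,"k2a.png")
```

```text
t 16.02 p [0.4482 0.315  0.1601] psi 1.946 q [ 0.5452  0.1501  1.438   0.      1.5552 -1.4007] F [ 0.6  0.5 -0.3] T [ 0.014  0.028 -0.016] w 0.0366
offset cm [ 7.11 -0.11  0.04] twist -0.006 (alt -6.289 6.277 ) rows 1.7060357035609806 0.046528264592632596
```

View pics/k2a.png

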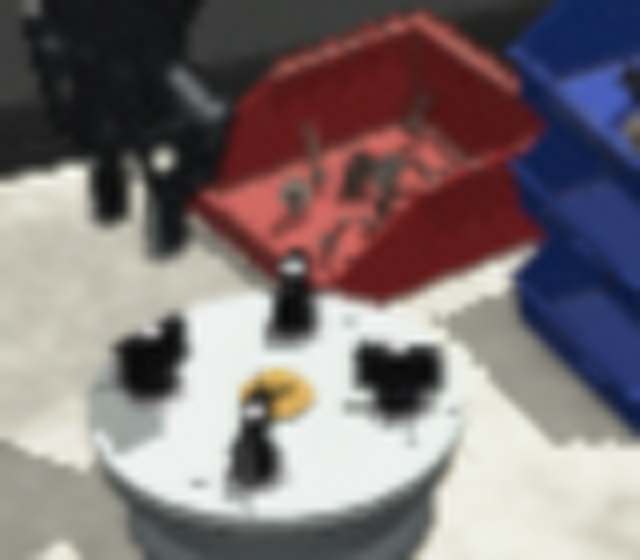

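Call:
move_arm(
  steps=[
    {"offset":[3,-0.1,0],"twist":0},
    {"offset":[5.5,-0.1,0],"twist":0},
    {"offset":[7.2,-0.1,0],"twist":0},
    {"offset":[7.2,-0.1,0],"twist":0},
    {"offset":[7.2,-0.1,0],"twist":0},
  ],
)

```text
clock: 16.48
tool_pos: [0.4485, 0.314, 0.0886]
tool_rot: [[-0.002, -0.367, 0.93], [-0.001, 0.93, 0.367], [-1.0, -0.0, -0.002]]
force: [1.0, 0.1, 0.6]
gripper_width: 0.0364
```

Call:
move_arm(
  steps=[
    {"offset":[0,0,0],"twist":0},
    {"offset":[0,0,0],"twist":0},
    {"offset":[0,0,0],"twist":0},
    {"offset":[0,0,0],"twist":0},
    {"offset":[0,0,0],"twist":0},
  ],
  fingers=1,
)

```text
clock: 16.9
tool_pos: [0.4499, 0.3144, 0.0912]
tool_rot: [[0.003, -0.367, 0.93], [0.001, 0.93, 0.367], [-1.0, -0.0, 0.003]]
force: [-0.7, -2.8, 6.3]
gripper_width: 0.0113
```

Run:
```python
from h import *
st(); print(np.array(get_state()["tool_rot"]).T@get_state()["force"])
```

```text
t 16.9 p [0.4499 0.3144 0.0912] psi 1.9468 q [ 0.5431  0.2068  1.5161 -0.0007  1.4155 -1.4036] F [-0.7 -2.8  6.3] T [-0.395  0.121  0.069] w 0.0113
[-6.309  -2.3598 -1.7103]
```

Target psi is 1.082, which needs a turn of 0.865.

Call:
move_arm(
  steps=[
    {"offset":[-0.1,0,0],"twist":0.1},
    {"offset":[-0.1,0,0],"twist":0.2},
    {"offset":[-0.1,0,0],"twist":0.3},
    {"offset":[-0.1,0,0],"twist":0.4},
    {"offset":[-0.1,0,0],"twist":0.4},
    {"offset":[-0.1,0,0],"twist":0.4},
  ],
)

```text
clock: 17.4
tool_pos: [0.4499, 0.3141, 0.0913]
tool_rot: [[0.003, 0.021, 1.0], [0.0, 1.0, -0.021], [-1.0, 0.0, 0.003]]
force: [3.0, -3.6, 4.0]
gripper_width: 0.0113
```

Run:
```python
from h import *
st(); print(np.array(get_state()["tool_rot"]).T@get_state()["force"])
```

```text
t 17.4 p [0.4499 0.3141 0.0913] psi 1.5493 q [ 0.5427  0.2068  1.516  -0.0013  1.4164 -1.0064] F [ 3.  -3.6  4. ] T [-0.708 -0.528 -0.06 ] w 0.0113
[-3.9431 -3.5725  3.1322]
```

Call:
move_arm(
  steps=[
    {"offset":[0,0,0],"twist":0.1},
    {"offset":[0,0,0],"twist":0.2},
    {"offset":[0,0,0],"twist":0.3},
    {"offset":[0,0,0],"twist":0.4},
    {"offset":[0,0,0],"twist":0.465},
    {"offset":[0,0,0],"twist":0.467},
    {"offset":[0,0,0],"twist":0.467},
  ],
)

```text
clock: 17.98
tool_pos: [0.4498, 0.3136, 0.0913]
tool_rot: [[0.002, 0.469, 0.883], [-0.001, 0.883, -0.469], [-1.0, 0.0, 0.002]]
force: [2.4, -6.1, 4.9]
gripper_width: 0.0114
```

Run:
```python
from h import *
st(); print(np.array(get_state()["tool_rot"]).T@get_state()["force"])
```

```text
t 17.98 p [0.4498 0.3136 0.0913] psi 1.0822 q [ 0.5425  0.2067  1.5162 -0.0019  1.4173 -0.5394] F [ 2.4 -6.1  4.9] T [-1.058 -0.396 -0.09 ] w 0.0114
[-4.9101 -4.2488  4.9777]
```

Call:
move_arm(
  steps=[
    {"offset":[0,0,0],"twist":0},
    {"offset":[0,0,0],"twist":0},
    {"offset":[0,0,0],"twist":0},
    {"offset":[-4,0,0],"twist":0},
    {"offset":[-8,0,0],"twist":0},
    {"offset":[-10,0,0],"twist":0},
    {"offset":[-10,0,0],"twist":0},
  ],
  fingers=0.15,
)

```text
clock: 18.57
tool_pos: [0.4506, 0.3158, 0.1965]
tool_rot: [[0.008, 0.47, 0.883], [0.006, 0.883, -0.47], [-1.0, 0.009, 0.005]]
force: [-0.2, 0.5, 0.7]
gripper_width: 0.0365
```

Run:
```python
from h import *
st(); plan(.4,0,.2,None)
```

```text
t 18.57 p [0.4506 0.3158 0.1965] psi 1.0816 q [ 0.5439  0.1277  1.3897  0.0005  1.614  -0.5376] F [-0.2  0.5  0.7] T [-0.03  -0.05  -0.005] w 0.0365
offset cm [ -0.58 -30.25  10.38] twist 0 (alt -6.283 6.283 ) rows 7.254184723932439 0.0
```

Call:
move_arm(
  steps=[
    {"offset":[0,-30,10],"twist":0},
    {"offset":[0,-30,10],"twist":0},
    {"offset":[0,-30,10],"twist":0},
    {"offset":[0,-30,10],"twist":0},
    {"offset":[0,-30,10],"twist":0},
    {"offset":[0,-30,10],"twist":0},
    {"offset":[0,-30,10],"twist":0},
    {"offset":[0,-30,10],"twist":0},
  ],
)

```text
clock: 19.23
tool_pos: [0.3945, 0.0, 0.1894]
tool_rot: [[-0.001, 0.472, 0.882], [-0.0, 0.882, -0.472], [-1.0, -0.001, -0.0]]
force: [-0.4, -0.3, -0.0]
gripper_width: 0.0364
```

```bash
cat >> h.py <<'E'
def overlay(im,name,qs,bright=1.7,cam="top"):
    u=w2px([*V,.08],cam).astype(int);o=u-[42,42]
    big=cv2.resize(im[o[1]:o[1]+84,o[0]:o[0]+84,::-1],None,fx=7,fy=7,interpolation=cv2.INTER_CUBIC)
    big=np.clip(big.astype(float)*bright,0,255).astype(np.uint8)
    P=lambda x,y,z:tuple(int(round(v)) for v in ((w2px([x,y,z],cam)-o+.5)*7-.5))
    for k in range(4):
        a=TH+k*np.pi/2;kn=knob_xy(k)
        for b in(a,a-1.2): cv2.circle(big,P(*(kn+.028*np.array([np.cos(b),np.sin(b)])),.07),4,(0,0,255),1)
        b=a+1.2-qs[k];cv2.line(big,P(*kn,.107),P(*(kn+.022*np.array([np.cos(b),np.sin(b)])),.107),(0,255,0),1)
    cv2.imwrite("pics/"+name,big)
E
python3 - <<'E'
from h import *
st()
im=get_image("top");overlay(im,"half.png",[1.2]*4)
for k in range(4): print(k,np.array(knob_angle(im,k,"top",np.arange(.8,1.7,.04))))
E
```

```text
t 19.23 p [0.3945 0.     0.1894] psi 1.0796 q [-0.0933 -0.315   1.8175 -0.0004  1.6397 -1.173 ] F [-0.4 -0.3 -0. ] T [-0.005 -0.004 -0.018] w 0.0364
0 [10.6256  1.2    -0.5    -0.5   ]
1 [ 9.1661  1.24   -0.5    -0.5   ]
2 [21.4801  1.2    -0.5    -0.5   ]
3 [13.7424  1.28   -0.5    -0.5   ]
```

View pics/half.png

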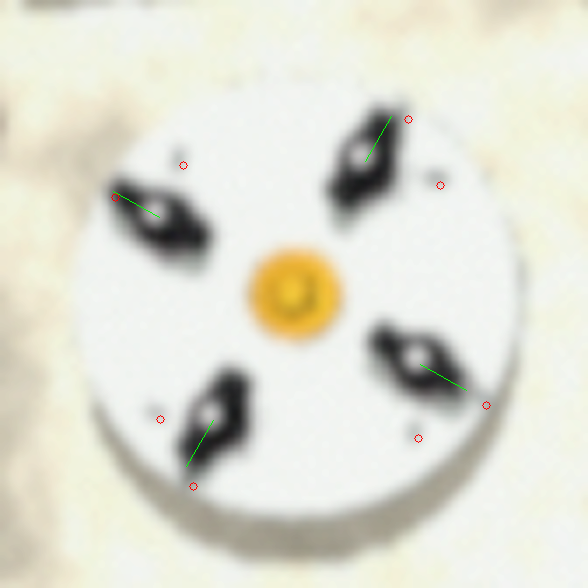

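```bash
sed -i 's/^V=.*/V=np.array([.5040,.2850]);TH=-.487/' h.py
python3 - <<'E'
from h import *
plan(*knob_xy(0),.16,1.082)
E
```

```text
offset cm [ 2.88 30.53  2.25] twist -0.005 (alt -6.288 6.279 ) rows 7.320184258340603 0.03713689722256319
```

Call:
move_arm(
  steps=[
    {"offset":[0,4,0.3],"twist":0},
    {"offset":[0,8,0.6],"twist":0},
    {"offset":[0,12,0.9],"twist":0},
    {"offset":[0,16,1.2],"twist":0},
    {"offset":[0,20,1.5],"twist":0},
    {"offset":[1,24,1.8],"twist":0},
    {"offset":[2,28,2.1],"twist":0},
    {"offset":[2.9,30.5,2.3],"twist":0},
  ],
)

```text
clock: 19.95
tool_pos: [0.5601, 0.2642, 0.1589]
tool_rot: [[-0.002, 0.469, 0.883], [0.0, 0.883, -0.469], [-1.0, -0.0, -0.002]]
force: [0.2, -0.9, -0.7]
gripper_width: 0.0362
```

Call:
move_arm(
  steps=[
    {"offset":[0,0,0],"twist":0},
    {"offset":[0,0,0],"twist":0},
    {"offset":[0,0,0],"twist":0},
    {"offset":[0,0,0],"twist":0},
  ],
)

```text
clock: 20.28
tool_pos: [0.5596, 0.26, 0.1619]
tool_rot: [[0.001, 0.472, 0.882], [0.0, 0.882, -0.472], [-1.0, 0.001, 0.001]]
force: [0.7, 0.4, 0.3]
gripper_width: 0.036
```

Run:
```python
from h import *
st();plan(*knob_xy(0),.088,1.083)
```

```text
t 20.28 p [0.5596 0.26   0.1619] psi 1.0795 q [ 0.3752  0.3399  1.2121 -0.0001  1.5887 -0.7044] F [0.7 0.4 0.3] T [-0.021 -0.018  0.068] w 0.036
offset cm [ 7.39 -0.4   0.11] twist -0.003 (alt -6.287 6.28 ) rows 1.7711781256094308 0.027642088434024714
```

Call:
move_arm(
  steps=[
    {"offset":[3,-0.4,0.1],"twist":0},
    {"offset":[5.5,-0.4,0.1],"twist":0},
    {"offset":[7.3,-0.4,0.1],"twist":0},
    {"offset":[7.3,-0.4,0.1],"twist":0},
    {"offset":[7.3,-0.4,0.1],"twist":0},
  ],
)

```text
clock: 20.7
tool_pos: [0.5585, 0.2559, 0.0886]
tool_rot: [[-0.0, 0.472, 0.882], [-0.0, 0.882, -0.472], [-1.0, -0.0, -0.0]]
force: [0.2, 1.1, 0.3]
gripper_width: 0.0364
```

Call:
move_arm(
  steps=[
    {"offset":[0,0,0],"twist":0},
    {"offset":[0,0,0],"twist":0},
    {"offset":[0,0,0],"twist":0},
    {"offset":[0,0,0],"twist":0},
    {"offset":[0,0,0],"twist":0},
  ],
  fingers=1,
)

```text
clock: 21.12
tool_pos: [0.5594, 0.2559, 0.0911]
tool_rot: [[0.002, 0.472, 0.882], [-0.001, 0.882, -0.472], [-1.0, 0.0, 0.002]]
force: [-5.5, -4.9, 7.2]
gripper_width: 0.0117
```

Run:
```python
from h import *
st(); print(np.array(get_state()["tool_rot"]).T@get_state()["force"])
```

```text
t 21.12 p [0.5594 0.2559 0.0911] psi 1.0796 q [ 0.3698  0.3855  1.2992 -0.0016  1.4551 -0.7096] F [-5.5 -4.9  7.2] T [-0.943  0.778  0.1  ] w 0.0117
[-7.2084 -6.949  -2.5477]
```

Call:
move_arm(
  steps=[
    {"offset":[-0.1,-0.12,0],"twist":0},
    {"offset":[-0.1,-0.12,0],"twist":0.1},
    {"offset":[-0.1,-0.12,0],"twist":0.2},
    {"offset":[-0.1,-0.12,0],"twist":0.3},
    {"offset":[-0.1,-0.12,0],"twist":0.4},
    {"offset":[-0.1,-0.12,0],"twist":0.5},
    {"offset":[-0.1,-0.12,0],"twist":0.6},
    {"offset":[-0.1,-0.12,0],"twist":0.6},
  ],
)

```text
clock: 21.78
tool_pos: [0.559, 0.2555, 0.0911]
tool_rot: [[0.003, 0.889, 0.458], [0.0, 0.458, -0.889], [-1.0, 0.003, 0.001]]
force: [-0.7, -3.5, 4.5]
gripper_width: 0.0116
```

Run:
```python
from h import *
st(); print(np.array(get_state()["tool_rot"]).T@get_state()["force"])
```

```text
t 21.78 p [0.559  0.2555 0.0911] psi 0.4762 q [ 0.3689  0.3833  1.3019 -0.0008  1.4537 -0.1072] F [-0.7 -3.5  4.5] T [-0.532  0.144 -0.091] w 0.0116
[-4.5491 -2.2623  2.7926]
```

Call:
move_arm(
  steps=[
    {"offset":[0,0,0],"twist":0.1},
    {"offset":[0,0,0],"twist":0.2},
    {"offset":[0,0,0],"twist":0.3},
    {"offset":[0,0,0],"twist":0.4},
    {"offset":[0,0,0],"twist":0.5},
    {"offset":[0,0,0],"twist":0.6},
    {"offset":[0,0,0],"twist":0.65},
    {"offset":[0,0,0],"twist":0.65},
  ],
)

```text
clock: 22.45
tool_pos: [0.5586, 0.2553, 0.0911]
tool_rot: [[0.002, 0.986, -0.167], [-0.001, -0.167, -0.986], [-1.0, 0.002, 0.0]]
force: [-4.1, -5.0, 6.9]
gripper_width: 0.0115
```

Run:
```python
from h import *
st(); print(np.array(get_state()["tool_rot"]).T@get_state()["force"])
```

```text
t 22.45 p [0.5586 0.2553 0.0911] psi -0.1676 q [ 0.3692  0.3831  1.3022 -0.0014  1.4549  0.537 ] F [-4.1 -5.   6.9] T [-0.869  0.505  1.02 ] w 0.0115
[-6.8544 -3.214   5.6467]
```

Call:
move_arm(
  steps=[
    {"offset":[0,0,0],"twist":0},
    {"offset":[0,0,0],"twist":0},
    {"offset":[0,0,0],"twist":0},
    {"offset":[-4,0,0],"twist":0},
    {"offset":[-7,0,0],"twist":0},
    {"offset":[-7,0,0],"twist":0},
    {"offset":[-7,0,0],"twist":0},
  ],
  fingers=0.15,
)

```text
clock: 23.03
tool_pos: [0.5593, 0.2562, 0.1617]
tool_rot: [[0.005, 0.986, -0.168], [0.002, -0.168, -0.986], [-1.0, 0.004, -0.003]]
force: [0.1, -0.2, -0.8]
gripper_width: 0.0363
```

Run:
```python
from h import *
st();plan(*knob_xy(2),.16,1.083)
im=get_image("side");crop(im,260,150,340,220,8,"k0z.png")
```

```text
t 23.03 p [0.5593 0.2562 0.1617] psi -0.1691 q [0.3695 0.3311 1.2232 0.0001 1.5821 0.5385] F [ 0.1 -0.2 -0.8] T [-0.034  0.017 -0.031] w 0.0363
offset cm [  0.13 -11.82  -3.85] twist -1.252 (alt -7.535 5.031 ) rows 2.8354508554781015 10.01663770134417
```

View pics/k0z.png

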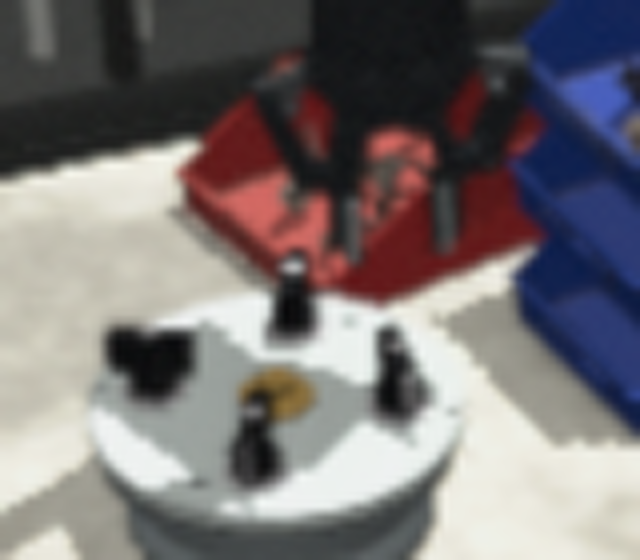

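Call:
move_arm(
  steps=[
    {"offset":[0,-4,-1.3],"twist":-0.12},
    {"offset":[0,-8,-2.6],"twist":-0.24},
    {"offset":[0,-11.8,-3.8],"twist":-0.36},
    {"offset":[0,-11.8,-3.8],"twist":-0.48},
    {"offset":[0,-11.8,-3.8],"twist":-0.6},
    {"offset":[0,-11.8,-3.8],"twist":-0.72},
    {"offset":[0,-11.8,-3.8],"twist":-0.84},
    {"offset":[0,-11.8,-3.8],"twist":-0.96},
  ],
)

```text
clock: 23.75
tool_pos: [0.4475, 0.3128, 0.157]
tool_rot: [[-0.003, 0.699, 0.715], [-0.002, 0.715, -0.699], [-1.0, -0.003, -0.001]]
force: [0.6, -0.0, -0.1]
gripper_width: 0.0363
```

Call:
move_arm(
  steps=[
    {"offset":[0,0,0],"twist":-0.12},
    {"offset":[0,0,0],"twist":-0.24},
    {"offset":[0,0,0],"twist":-0.29},
    {"offset":[0,0,0],"twist":-0.29},
    {"offset":[0,0,0],"twist":-0.29},
  ],
)

```text
clock: 24.17
tool_pos: [0.4478, 0.3128, 0.1576]
tool_rot: [[-0.002, 0.473, 0.881], [-0.001, 0.881, -0.473], [-1.0, -0.002, -0.001]]
force: [0.1, 0.5, 0.2]
gripper_width: 0.0364
```

Run:
```python
from h import *
st();plan(*knob_xy(2),.088,1.083)
```

```text
t 24.17 p [0.4478 0.3128 0.1576] psi 1.0784 q [ 0.5421  0.1479  1.4456  0.      1.5507 -0.5363] F [0.1 0.5 0.2] T [ 0.024  0.044 -0.003] w 0.0364
offset cm [6.96 0.19 0.08] twist -0.005 (alt -6.288 6.279 ) rows 1.6689925506864942 0.03680950150378948
```

Call:
move_arm(
  steps=[
    {"offset":[3,0.1,0.1],"twist":0},
    {"offset":[5.5,0.1,0.1],"twist":0},
    {"offset":[6.9,0.1,0.1],"twist":0},
    {"offset":[6.9,0.1,0.1],"twist":0},
    {"offset":[6.9,0.1,0.1],"twist":0},
  ],
)

```text
clock: 24.58
tool_pos: [0.4492, 0.3131, 0.0893]
tool_rot: [[-0.002, 0.472, 0.881], [-0.001, 0.881, -0.472], [-1.0, -0.002, -0.001]]
force: [1.0, -0.2, -0.4]
gripper_width: 0.0362
```

Call:
move_arm(
  steps=[
    {"offset":[0,0,0],"twist":0},
    {"offset":[0,0,0],"twist":0},
    {"offset":[0,0,0],"twist":0},
    {"offset":[0,0,0],"twist":0},
    {"offset":[0,0,0],"twist":0},
  ],
  fingers=1,
)

```text
clock: 25.0
tool_pos: [0.4502, 0.3135, 0.0919]
tool_rot: [[0.002, 0.472, 0.882], [0.0, 0.882, -0.472], [-1.0, 0.001, 0.001]]
force: [-4.0, -3.3, 5.6]
gripper_width: 0.0118
```

Run:
```python
from h import *
st(); print(np.array(get_state()["tool_rot"]).T@get_state()["force"])
```

```text
t 25.0 p [0.4502 0.3135 0.0919] psi 1.0798 q [ 0.5412  0.2062  1.5153 -0.0006  1.4185 -0.5384] F [-4.  -3.3  5.6] T [-0.564  0.467  0.057] w 0.0118
[-5.6071 -4.8141 -1.9819]
```

Call:
move_arm(
  steps=[
    {"offset":[-0.1,-0.08,0],"twist":0},
    {"offset":[-0.1,-0.08,0],"twist":0.1},
    {"offset":[-0.1,-0.08,0],"twist":0.2},
    {"offset":[-0.1,-0.08,0],"twist":0.3},
    {"offset":[-0.1,-0.08,0],"twist":0.4},
    {"offset":[-0.1,-0.08,0],"twist":0.5},
    {"offset":[-0.1,-0.08,0],"twist":0.6},
    {"offset":[-0.1,-0.08,0],"twist":0.6},
  ],
)

```text
clock: 25.67
tool_pos: [0.4496, 0.3128, 0.092]
tool_rot: [[0.001, 0.889, 0.458], [0.0, 0.458, -0.889], [-1.0, 0.001, 0.0]]
force: [-1.7, -1.9, 2.8]
gripper_width: 0.011
```

Run:
```python
from h import *
st(); print(np.array(get_state()["tool_rot"]).T@get_state()["force"])
```

```text
t 25.67 p [0.4496 0.3128 0.092 ] psi 0.4763 q [ 0.5406  0.2043  1.5173 -0.0003  1.4189  0.0644] F [-1.7 -1.9  2.8] T [-0.372  0.183 -0.038] w 0.011
[-2.8366 -2.3513  0.8878]
```

Call:
move_arm(
  steps=[
    {"offset":[0,0,0],"twist":0.1},
    {"offset":[0,0,0],"twist":0.2},
    {"offset":[0,0,0],"twist":0.3},
    {"offset":[0,0,0],"twist":0.4},
    {"offset":[0,0,0],"twist":0.5},
    {"offset":[0,0,0],"twist":0.6},
    {"offset":[0,0,0],"twist":0.65},
    {"offset":[0,0,0],"twist":0.65},
  ],
)

```text
clock: 26.33
tool_pos: [0.4488, 0.3126, 0.092]
tool_rot: [[-0.001, 0.986, -0.167], [-0.001, -0.167, -0.986], [-1.0, -0.001, 0.001]]
force: [-5.1, -3.9, 5.7]
gripper_width: 0.0117
```

Run:
```python
from h import *
st(); print(np.array(get_state()["tool_rot"]).T@get_state()["force"])
```

```text
t 26.33 p [0.4488 0.3126 0.092 ] psi -0.1675 q [ 0.5411  0.204   1.5178 -0.0004  1.4208  0.7086] F [-5.1 -3.9  5.7] T [-0.729  0.778  0.97 ] w 0.0117
[-5.7086 -4.3361  4.7182]
```

Knob 2 reached its stop, with torque 0.97. Next is knob 1.

Call:
move_arm(
  steps=[
    {"offset":[0,0,0],"twist":0},
    {"offset":[0,0,0],"twist":0},
    {"offset":[0,0,0],"twist":0},
    {"offset":[-4,0,0],"twist":0},
    {"offset":[-7,0,0],"twist":0},
    {"offset":[-7,0,0],"twist":0},
    {"offset":[-7,0,0],"twist":0},
  ],
  fingers=0.15,
)

```text
clock: 26.92
tool_pos: [0.4504, 0.3134, 0.1635]
tool_rot: [[0.004, 0.986, -0.168], [0.003, -0.168, -0.986], [-1.0, 0.004, -0.003]]
force: [0.3, 0.2, -0.0]
gripper_width: 0.0362
```

Run:
```python
from h import *
st();plan(.5328,.3400,.16,-.488)
```

```text
t 26.92 p [0.4504 0.3134 0.1635] psi -0.1693 q [ 0.5406  0.1451  1.4368 -0.      1.5546  0.7099] F [ 0.3  0.2 -0. ] T [-0.023 -0.007 -0.039] w 0.0362
offset cm [ 0.39  7.67 -4.01] twist 0.319 (alt -5.964 6.602 ) rows 1.8398658416020848 2.5497676941198977
```

Call:
move_arm(
  steps=[
    {"offset":[0,4,-2],"twist":0.1},
    {"offset":[0,7.7,-4],"twist":0.2},
    {"offset":[0,7.7,-4],"twist":0.32},
    {"offset":[0,7.7,-4],"twist":0.32},
    {"offset":[0,7.7,-4],"twist":0.32},
    {"offset":[0,7.7,-4],"twist":0.32},
  ],
)

```text
clock: 27.42
tool_pos: [0.5312, 0.339, 0.161]
tool_rot: [[-0.0, 0.884, -0.467], [-0.0, -0.467, -0.884], [-1.0, -0.0, 0.0]]
force: [-0.2, 0.0, -0.2]
gripper_width: 0.0361
```

Run:
```python
from h import *
st();plan(.5328,.3400,.088,-.488)
```

```text
t 27.42 p [0.5312 0.339  0.161 ] psi -0.4861 q [0.5094 0.3782 1.166  0.     1.5979 0.9955] F [-0.2  0.  -0.2] T [ 0.018 -0.008  0.014] w 0.0361
offset cm [ 7.3   0.1  -0.17] twist 0.002 (alt -6.281 6.285 ) rows 1.75141409681711 0.015140447463637408
```

Call:
move_arm(
  steps=[
    {"offset":[3,0.1,-0.15],"twist":0},
    {"offset":[5.5,0.1,-0.15],"twist":0},
    {"offset":[7.2,0.1,-0.15],"twist":0},
    {"offset":[7.2,0.1,-0.15],"twist":0},
    {"offset":[7.2,0.1,-0.15],"twist":0},
  ],
)

```text
clock: 27.83
tool_pos: [0.5326, 0.3398, 0.0895]
tool_rot: [[-0.001, 0.883, -0.469], [-0.0, -0.469, -0.883], [-1.0, -0.0, 0.001]]
force: [0.1, -0.2, 1.4]
gripper_width: 0.0363
```

Call:
move_arm(
  steps=[
    {"offset":[0,0,0],"twist":0},
    {"offset":[0,0,0],"twist":0},
    {"offset":[0,0,0],"twist":0},
    {"offset":[0,0,0],"twist":0},
    {"offset":[0,0,0],"twist":0},
  ],
  fingers=1,
)

```text
clock: 28.25
tool_pos: [0.5335, 0.341, 0.0921]
tool_rot: [[0.002, 0.883, -0.47], [0.002, -0.47, -0.883], [-1.0, 0.0, -0.003]]
force: [-6.0, 0.3, 5.8]
gripper_width: 0.0113
```

Run:
```python
from h import *
st(); print(np.array(get_state()["tool_rot"]).T@get_state()["force"])
```

```text
t 28.25 p [0.5335 0.341  0.0921] psi -0.4889 q [0.5099 0.4327 1.2362 0.0012 1.4702 0.9987] F [-6.   0.3  5.8] T [ 0.039  0.926 -0.021] w 0.0113
[-5.8038 -5.4044  2.517 ]
```

Call:
move_arm(
  steps=[
    {"offset":[-0.1,-0.09,0],"twist":0},
    {"offset":[-0.1,-0.09,0],"twist":0.1},
    {"offset":[-0.1,-0.09,0],"twist":0.2},
    {"offset":[-0.1,-0.09,0],"twist":0.3},
    {"offset":[-0.1,-0.09,0],"twist":0.4},
    {"offset":[-0.1,-0.09,0],"twist":0.5},
    {"offset":[-0.1,-0.09,0],"twist":0.6},
    {"offset":[-0.1,-0.09,0],"twist":0.6},
  ],
)

```text
clock: 28.92
tool_pos: [0.5339, 0.3404, 0.0922]
tool_rot: [[0.004, 0.459, -0.888], [0.001, -0.888, -0.459], [-1.0, 0.001, -0.004]]
force: [1.9, -1.2, 3.8]
gripper_width: 0.0114
```

Run:
```python
from h import *
st(); print(np.array(get_state()["tool_rot"]).T@get_state()["force"])
```

```text
t 28.92 p [0.5339 0.3404 0.0922] psi -1.0935 q [ 0.5098  0.432   1.237  -0.0011  1.469   1.6035] F [ 1.9 -1.2  3.8] T [-0.375 -0.25  -0.043] w 0.0114
[-3.7937  1.9577 -1.1931]
```

Call:
move_arm(
  steps=[
    {"offset":[0,0,0],"twist":0.1},
    {"offset":[0,0,0],"twist":0.2},
    {"offset":[0,0,0],"twist":0.3},
    {"offset":[0,0,0],"twist":0.4},
    {"offset":[0,0,0],"twist":0.5},
    {"offset":[0,0,0],"twist":0.6},
    {"offset":[0,0,0],"twist":0.65},
    {"offset":[0,0,0],"twist":0.65},
  ],
)

```text
clock: 29.58
tool_pos: [0.5339, 0.3397, 0.0922]
tool_rot: [[0.004, -0.166, -0.986], [-0.001, -0.986, 0.166], [-1.0, 0.0, -0.004]]
force: [1.8, -4.8, 5.6]
gripper_width: 0.0113
```

Run:
```python
from h import *
st(); print(np.array(get_state()["tool_rot"]).T@get_state()["force"])
```

```text
t 29.58 p [0.5339 0.3397 0.0922] psi -1.7379 q [ 0.5094  0.4319  1.2371 -0.0025  1.47    2.2476] F [ 1.8 -4.8  5.6] T [-0.993 -0.146  1.02 ] w 0.0113
[-5.5834  4.4603 -2.5563]
```

Call:
move_arm(
  steps=[
    {"offset":[0,0,0],"twist":0},
    {"offset":[0,0,0],"twist":0},
    {"offset":[0,0,0],"twist":0},
    {"offset":[-4,0,0],"twist":0},
    {"offset":[-7,0,0],"twist":0},
    {"offset":[-7,0,0],"twist":0},
    {"offset":[-7,0,0],"twist":0},
  ],
  fingers=0.15,
)

```text
clock: 30.17
tool_pos: [0.5335, 0.3412, 0.1629]
tool_rot: [[0.004, -0.167, -0.986], [0.003, -0.986, 0.167], [-1.0, -0.003, -0.004]]
force: [-0.1, 0.3, -0.4]
gripper_width: 0.0368
```

Run:
```python
from h import *
st();plan(.4746,.2299,.16,-.485)
```

```text
t 30.17 p [0.5335 0.3412 0.1629] psi -1.7387 q [0.5106 0.382  1.1574 0.0002 1.5972 2.2493] F [-0.1  0.3 -0.4] T [ 0.011 -0.007  0.035] w 0.0368
offset cm [ 0.23 11.96  3.95] twist -1.254 (alt -7.537 5.03 ) rows 2.8687190937421096 10.029249427943896
```

Call:
move_arm(
  steps=[
    {"offset":[0,4,1.3],"twist":-0.12},
    {"offset":[0,8,2.6],"twist":-0.24},
    {"offset":[0,12,4],"twist":-0.36},
    {"offset":[0,12,4],"twist":-0.48},
    {"offset":[0,12,4],"twist":-0.6},
    {"offset":[0,12,4],"twist":-0.72},
    {"offset":[0,12,4],"twist":-0.84},
    {"offset":[0,12,4],"twist":-0.96},
  ],
)

```text
clock: 30.83
tool_pos: [0.4723, 0.2287, 0.1586]
tool_rot: [[-0.002, 0.716, -0.698], [-0.001, -0.698, -0.716], [-1.0, -0.001, 0.002]]
force: [-0.1, 0.3, -0.4]
gripper_width: 0.0367
```

Call:
move_arm(
  steps=[
    {"offset":[0,0,0],"twist":-0.12},
    {"offset":[0,0,0],"twist":-0.24},
    {"offset":[0,0,0],"twist":-0.29},
    {"offset":[0,0,0],"twist":-0.29},
    {"offset":[0,0,0],"twist":-0.29},
  ],
)

```text
clock: 31.25
tool_pos: [0.4726, 0.2288, 0.159]
tool_rot: [[-0.002, 0.882, -0.472], [-0.001, -0.472, -0.882], [-1.0, -0.001, 0.001]]
force: [0.3, 0.6, -0.3]
gripper_width: 0.0362
```

Run:
```python
from h import *
st();plan(.4746,.2299,.088,-.485)
```

```text
t 31.25 p [0.4726 0.2288 0.159 ] psi -0.4913 q [0.3805 0.0877 1.508  0.0001 1.5478 0.8718] F [ 0.3  0.6 -0.3] T [-0.062 -0.02   0.003] w 0.0362
offset cm [ 7.1   0.14 -0.2 ] twist -0.006 (alt -6.289 6.277 ) rows 1.702115030275653 0.05022205731795859
```

Call:
move_arm(
  steps=[
    {"offset":[3,0.1,-0.15],"twist":0},
    {"offset":[5.5,0.1,-0.15],"twist":0},
    {"offset":[7.0,0.1,-0.15],"twist":0},
    {"offset":[7.0,0.1,-0.15],"twist":0},
    {"offset":[7.0,0.1,-0.15],"twist":0},
  ],
)

```text
clock: 31.67
tool_pos: [0.4741, 0.2295, 0.0894]
tool_rot: [[-0.002, 0.882, -0.471], [-0.001, -0.471, -0.882], [-1.0, -0.001, 0.002]]
force: [0.0, 0.5, 0.1]
gripper_width: 0.0364
```

Call:
move_arm(
  steps=[
    {"offset":[0,0,0],"twist":0},
    {"offset":[0,0,0],"twist":0},
    {"offset":[0,0,0],"twist":0},
    {"offset":[0,0,0],"twist":0},
    {"offset":[0,0,0],"twist":0},
  ],
  fingers=1,
)

```text
clock: 32.08
tool_pos: [0.475, 0.2304, 0.092]
tool_rot: [[0.002, 0.882, -0.471], [0.001, -0.471, -0.882], [-1.0, 0.001, -0.002]]
force: [-4.3, 0.5, 5.8]
gripper_width: 0.0112
```

Run:
```python
from h import *
st(); print(np.array(get_state()["tool_rot"]).T@get_state()["force"])
```

```text
t 32.08 p [0.475  0.2304 0.092 ] psi -0.4899 q [0.3812 0.1501 1.5786 0.0008 1.4108 0.871 ] F [-4.3  0.5  5.8] T [ 0.147  0.725 -0.059] w 0.0112
[-5.7703 -4.074   1.5436]
```

Call:
move_arm(
  steps=[
    {"offset":[-0.1,-0.07,0],"twist":0},
    {"offset":[-0.1,-0.07,0],"twist":0.1},
    {"offset":[-0.1,-0.07,0],"twist":0.2},
    {"offset":[-0.1,-0.07,0],"twist":0.3},
    {"offset":[-0.1,-0.07,0],"twist":0.4},
    {"offset":[-0.1,-0.07,0],"twist":0.5},
    {"offset":[-0.1,-0.07,0],"twist":0.6},
    {"offset":[-0.1,-0.07,0],"twist":0.6},
  ],
)

```text
clock: 32.75
tool_pos: [0.475, 0.2302, 0.0921]
tool_rot: [[0.003, 0.459, -0.888], [0.001, -0.888, -0.459], [-1.0, 0.001, -0.003]]
force: [2.2, 0.4, -0.2]
gripper_width: 0.0113
```

Run:
```python
from h import *
st(); print(np.array(get_state()["tool_rot"]).T@get_state()["force"])
```

```text
t 32.75 p [0.475  0.2302 0.0921] psi -1.0937 q [ 0.3816  0.1492  1.5794 -0.0005  1.4101  1.4754] F [ 2.2  0.4 -0.2] T [ 0.032 -0.386 -0.092] w 0.0113
[ 0.2046  0.6887 -2.167 ]
```

Call:
move_arm(
  steps=[
    {"offset":[0,0,0],"twist":0.1},
    {"offset":[0,0,0],"twist":0.2},
    {"offset":[0,0,0],"twist":0.3},
    {"offset":[0,0,0],"twist":0.4},
    {"offset":[0,0,0],"twist":0.5},
    {"offset":[0,0,0],"twist":0.6},
    {"offset":[0,0,0],"twist":0.65},
    {"offset":[0,0,0],"twist":0.65},
  ],
)

```text
clock: 33.42
tool_pos: [0.4749, 0.2301, 0.0921]
tool_rot: [[0.003, -0.166, -0.986], [-0.0, -0.986, 0.166], [-1.0, -0.0, -0.003]]
force: [2.8, -0.4, 2.7]
gripper_width: 0.0113
```

Run:
```python
from h import *
st(); print(np.array(get_state()["tool_rot"]).T@get_state()["force"])
```

```text
t 33.42 p [0.4749 0.2301 0.0921] psi -1.7372 q [ 0.3818  0.1492  1.5794 -0.0011  1.4104  2.1192] F [ 2.8 -0.4  2.7] T [-0.131 -0.424  1.074] w 0.0113
[-2.6604 -0.0518 -2.8505]
```

All four knobs are at their stops. I'll release, retreat low over the mat side and look.

Call:
move_arm(
  steps=[
    {"offset":[0,0,0],"twist":0},
    {"offset":[0,0,0],"twist":0},
    {"offset":[0,0,0],"twist":0},
    {"offset":[-4,0,0],"twist":0},
    {"offset":[-8,0,0],"twist":0},
    {"offset":[-12,0,0],"twist":0},
    {"offset":[-12,0,0],"twist":0},
  ],
  fingers=0.15,
)

```text
clock: 34.0
tool_pos: [0.4767, 0.2312, 0.2205]
tool_rot: [[0.013, -0.167, -0.986], [0.005, -0.986, 0.167], [-1.0, -0.008, -0.012]]
force: [1.1, 0.2, 1.9]
gripper_width: 0.0361
```

Run:
```python
from h import *
st();plan(.35,-.2,.25,-1.24)
```

```text
t 34.0 p [0.4767 0.2312 0.2205] psi -1.7389 q [0.3818 0.0576 1.4165 0.0001 1.6532 2.1208] F [1.1 0.2 1.9] T [ 0.011 -0.032 -0.021] w 0.0361
offset cm [-3.34 44.61  5.23] twist -0.499 (alt -6.782 5.784 ) rows 10.696762175235595 3.9911149621412214
```

Call:
move_arm(
  steps=[
    {"offset":[0,4,0.5],"twist":0},
    {"offset":[0,8,1],"twist":0},
    {"offset":[0,16,2],"twist":0},
    {"offset":[0,20,2.5],"twist":0},
    {"offset":[0,24,3],"twist":0},
    {"offset":[0,28,3.5],"twist":0},
    {"offset":[0,32,4],"twist":0},
    {"offset":[0,36,4.5],"twist":0},
  ],
  fingers=-0.75,
)

```text
clock: 34.67
tool_pos: [0.3773, -0.0879, 0.211]
tool_rot: [[0.001, -0.167, -0.986], [-0.0, -0.986, 0.167], [-1.0, 0.0, -0.001]]
force: [0.9, 0.4, 0.1]
gripper_width: 0.0748
```

Call:
move_arm(
  steps=[
    {"offset":[0,4,0.5],"twist":0},
    {"offset":[0,8,1],"twist":0},
    {"offset":[0,12,1],"twist":0},
    {"offset":[0,12,1],"twist":0},
  ],
)

```text
clock: 35.0
tool_pos: [0.3463, -0.2082, 0.2108]
tool_rot: [[-0.001, -0.175, -0.985], [-0.002, -0.985, 0.175], [-1.0, 0.002, 0.0]]
force: [1.1, 0.3, 0.2]
gripper_width: 0.0747
```

Run:
```python
from h import *
st()
im=get_image("top");np.save("top1.npy",im);overlay(im,"home.png",[2.4]*4)
for k in range(4): print(k,np.array(knob_angle(im,k,"top",np.arange(1.8,3,.04))))
for w in weights(im): print("W",np.array(w))
crop(im,180,170,480,300,2.6,"all1.png")
```

```text
t 35.0 p [ 0.3463 -0.2082  0.2108] psi -1.7465 q [-0.6314 -0.2944  1.7588 -0.0019  1.6768  1.1149] F [1.1 0.3 0.2] T [-0.013 -0.001 -0.024] w 0.0747
0 [10.3691  2.4    -0.5    -0.5   ]
1 [12.8074  2.4    -0.5    -0.5   ]
2 [18.9051  2.4    -0.5    -0.5   ]
3 [16.7908  2.36   -0.5    -0.5   ]
W [ 0.4311  0.0684 -0.3054 82.6551 52.6586]
W [ 0.5593 -0.0734 -0.0602 83.5597 53.2165]
W [ 0.5581  0.0812 -0.0781 83.3091 53.1095]
```

View pics/home.png

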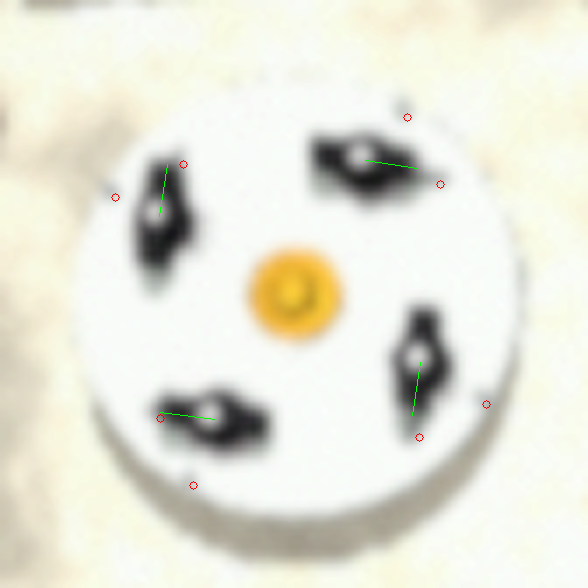

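View pics/all1.png

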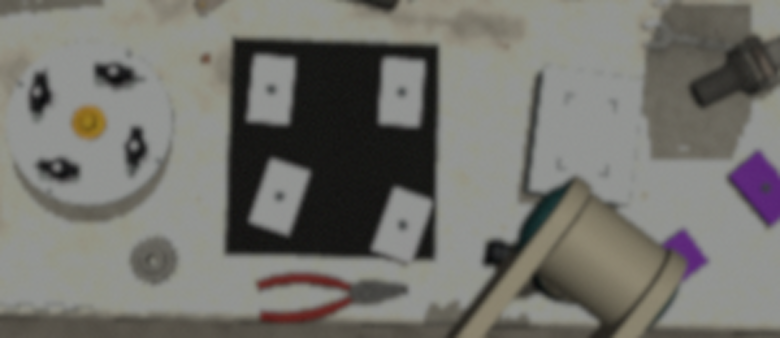

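Run:
```python
from h import *
im=np.load("top0.npy");g=cv2.cvtColor(im,cv2.COLOR_RGB2GRAY).astype(np.float32)
x0,y0,x1,y1=390,200,422,242;s=8
G=cv2.resize(g[y0:y1,x0:x1],None,fx=s,fy=s,interpolation=cv2.INTER_CUBIC)
d=cv2.GaussianBlur(g,(0,0),6)
print(g[y0:y1,x0:x1].min(),np.median(G))
for thr in(8,12,16):
    m=(np.median(G)-G>thr).astype(np.uint8)
    n,l,st_,c=cv2.connectedComponentsWithStats(m)
    cs=[]
    for i in range(1,n):
        if st_[i,4]>40: cs.append((st_[i].tolist(),(c[i]+.5)/s-.5+[x0,y0]))
    print(thr,[(a[0][4],a[1].round(2).tolist()) for a in cs])
    ks=[i for i in range(1,n) if st_[i,4]>40 and 5<st_[i,0] and 5<st_[i,1] and st_[i,0]+st_[i,2]<(x1-x0)*s-3 and st_[i,1]+st_[i,3]<(y1-y0)*s-3]
    pts=np.argwhere(np.isin(l,ks))[:,::-1]
    w=np.array([px2w((p+.5)/s-.5+[x0,y0],.058)[:2] for p in pts])
    print(len(ks),cv2.minAreaRect((w*1e3).astype(np.float32)))
vis=cv2.resize(im[185:262,370:440,::-1],None,fx=8,fy=8,interpolation=cv2.INTER_CUBIC);vis=cv2.convertScaleAbs(vis,alpha=1.6)
c=np.array([.508,-.288]);a=-.13
def P(lx,ly,z=.058):
    w=c+np.array([lx*np.cos(a)-ly*np.sin(a),lx*np.sin(a)+ly*np.cos(a)]);u=(w2px([*w,z])-[370,185]+.5)*8-.5;return tuple(int(round(v)) for v in u)
for lx,ly,col in((.075,.06,(0,0,255)),(.04,.025,(0,200,0))):
    q=[P(lx,ly),P(lx,-ly),P(-lx,-ly),P(-lx,ly)]
    for i in range(4): cv2.line(vis,q[i],q[(i+1)%4],col,1)
cv2.imwrite("pics/tab2.png",vis)
```

```text
122.0 145.00092
8 [(1104, [398.1, 206.99]), (1008, [415.67, 209.62]), (1131, [394.84, 233.14]), (1126, [412.32, 235.75])]
4 ((509.1247253417969, -287.37493896484375), (65.60595703125, 95.82242584228516), 83.21041107177734)
12 [(692, [398.03, 206.93]), (649, [415.68, 209.52]), (743, [394.71, 233.13]), (757, [412.4, 235.82])]
4 ((508.9632263183594, -287.50445556640625), (63.7799072265625, 93.37077331542969), 82.95848083496094)
16 [(348, [398.04, 206.75]), (388, [415.69, 209.36]), (433, [394.57, 233.14]), (448, [412.49, 235.93])]
4 ((508.92816162109375, -287.5169372558594), (62.12416458129883, 91.16834259033203), 82.96969604492188)
```

View pics/tab2.png

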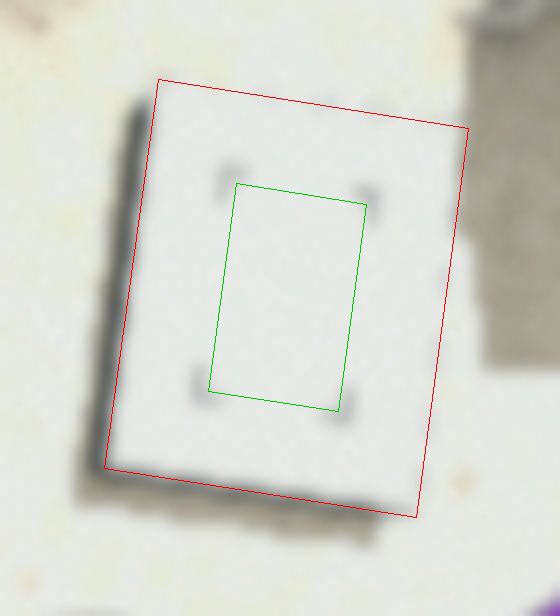

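Run:
```python
from h import *
sd=get_image("side")
u=[px for px in ([398.04,206.9],[415.68,209.5],[394.7,233.13],[412.4,235.8])]
o=w2px([.51,-.288,.055],"side").astype(int)-[45,35]
s=8
for z in(.05,.058):
    vis=cv2.resize(sd[o[1]:o[1]+70,o[0]:o[0]+90,::-1],None,fx=s,fy=s,interpolation=cv2.INTER_CUBIC)
    for p in u:
        w=px2w(p,z);q=(w2px(w,"side")-o+.5)*s-.5
        cv2.circle(vis,tuple(int(v) for v in q),3,(0,0,255),-1)
    cv2.imwrite(f"pics/sz{int(z*1000)}.png",vis)
```

```text
(no output)
```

View pics/sz50.png

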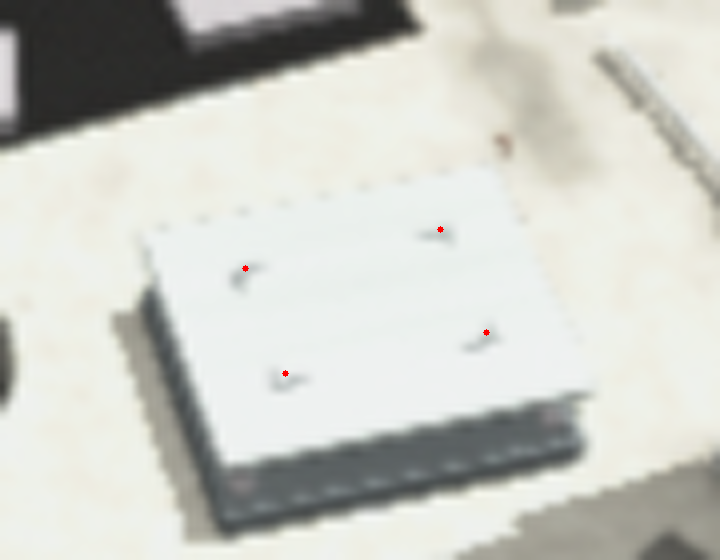

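View pics/sz58.png

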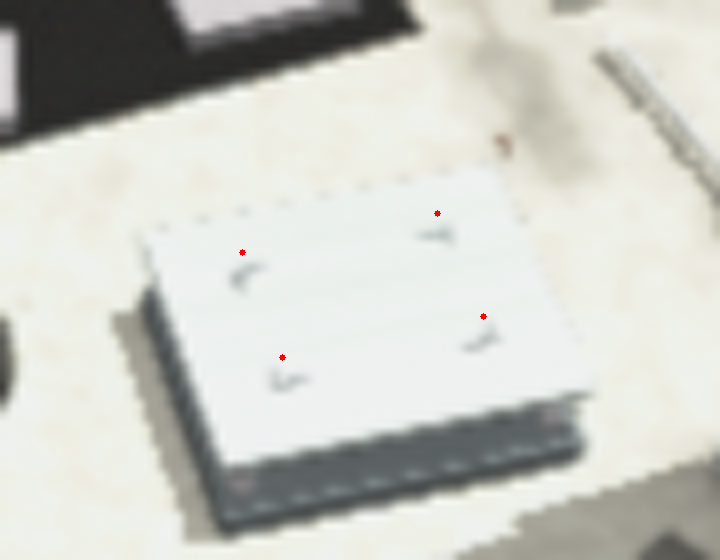

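Run:
```python
from h import *
u=np.array([[398.04,206.9],[415.68,209.5],[394.7,233.13],[412.4,235.8]])
w=np.array([px2w(p,.05)[:2] for p in u]);print(w,w.mean(0), np.arctan2(*(w[0]-w[2])[::-1]),np.arctan2(*(w[1]-w[3])[::-1]), np.arctan2(*(w[0]-w[1])[::-1])-np.pi/2)
plan(.5573,-.0744,.12,-.06-np.pi/2)
```

```text
[[ 0.5538 -0.2667]
 [ 0.5473 -0.3211]
 [ 0.4731 -0.2571]
 [ 0.4664 -0.3113]] [ 0.5101 -0.2891] -0.11925629818099495 -0.11977451556112079 -0.11916957232024084
offset cm [  9.07 -16.35 -18.44] twist -0.112 (alt -6.395 6.171 ) rows 4.42111151402105 0.8970141379575338
```

Call:
move_arm(
  steps=[
    {"offset":[1,-4,-4.5],"twist":0},
    {"offset":[2,-8,-9],"twist":0},
    {"offset":[4,-12,-13.5],"twist":-0.1},
    {"offset":[6,-16.3,-18.4],"twist":-0.11},
    {"offset":[8,-16.3,-18.4],"twist":-0.11},
    {"offset":[8,-16.3,-18.4],"twist":-0.11},
    {"offset":[8,-16.3,-18.4],"twist":-0.11},
    {"offset":[8,-16.3,-18.4],"twist":-0.11},
  ],
)

```text
clock: 35.77
tool_pos: [0.5573, -0.0697, 0.1281]
tool_rot: [[-0.005, -0.054, -0.999], [0.001, -0.999, 0.054], [-1.0, -0.001, 0.005]]
force: [-0.0, -0.4, -1.1]
gripper_width: 0.0747
```

Run:
```python
from h import *
st();plan(.5573,-.0744,.04,-.06-np.pi/2)
```

```text
t 35.77 p [ 0.5573 -0.0697  0.1281] psi -1.6244 q [-0.1904  0.214   1.4311  0.0005  1.5017  1.434 ] F [-0.  -0.4 -1.1] T [0.04  0.001 0.053] w 0.0747
offset cm [ 8.81  0.48 -0.07] twist 0.006 (alt -6.277 6.29 ) rows 2.112507228216253 0.050918549026814475
```

Call:
move_arm(
  steps=[
    {"offset":[2.5,0.2,0],"twist":0},
    {"offset":[5,0.2,0],"twist":0},
    {"offset":[7.5,0.2,0],"twist":0},
    {"offset":[8.8,0.2,0],"twist":0},
    {"offset":[8.8,0.2,0],"twist":0},
    {"offset":[8.8,0.2,0],"twist":0},
    {"offset":[8.8,0.2,0],"twist":0},
  ],
)

```text
clock: 36.35
tool_pos: [0.5581, -0.0756, 0.0455]
tool_rot: [[0.003, -0.059, -0.998], [-0.001, -0.998, 0.059], [-1.0, 0.001, -0.003]]
force: [0.2, -0.3, -0.4]
gripper_width: 0.0748
```

Run:
```python
from h import *
st();plan(.5573,-.0744,.008,-.06-np.pi/2)
im=get_image("side");crop(im,270,200,390,300,6,"w1a.png")
```

```text
t 36.35 p [ 0.5581 -0.0756  0.0455] psi -1.6299 q [-0.2002  0.2957  1.5084 -0.0001  1.334   1.4298] F [ 0.2 -0.3 -0.4] T [-0.028  0.024 -0.029] w 0.0748
offset cm [ 3.75 -0.12  0.1 ] twist 0.001 (alt -6.282 6.284 ) rows 0.9003486662357885 0.006847617121234606
```

View pics/w1a.png

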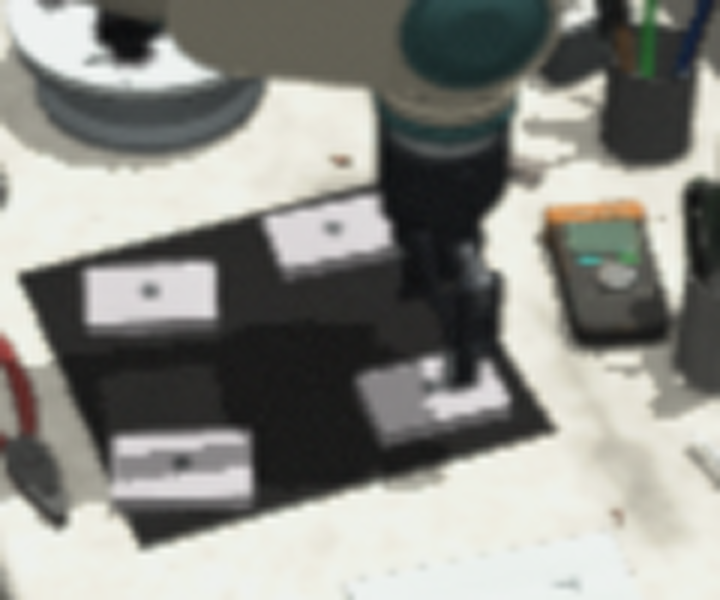

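Call:
move_arm(
  steps=[
    {"offset":[1.5,-0.1,0.1],"twist":0},
    {"offset":[3,-0.1,0.1],"twist":0},
    {"offset":[3.8,-0.1,0.1],"twist":0},
    {"offset":[3.8,-0.1,0.1],"twist":0},
    {"offset":[3.8,-0.1,0.1],"twist":0},
  ],
)

```text
clock: 36.82
tool_pos: [0.5565, -0.0744, 0.0059]
tool_rot: [[0.001, -0.059, -0.998], [-0.0, -0.998, 0.059], [-1.0, 0.0, -0.001]]
force: [0.1, 0.2, 0.2]
gripper_width: 0.0747
```

Call:
move_arm(
  steps=[
    {"offset":[0,0,0],"twist":0},
    {"offset":[0,0,0],"twist":0},
    {"offset":[0,0,0],"twist":0},
    {"offset":[0,0,0],"twist":0},
    {"offset":[0,0,0],"twist":0},
    {"offset":[0,0,0],"twist":0},
  ],
  fingers=1,
)

```text
clock: 37.32
tool_pos: [0.5572, -0.0745, 0.007]
tool_rot: [[0.003, -0.059, -0.998], [-0.001, -0.998, 0.059], [-1.0, 0.001, -0.003]]
force: [-1.4, -0.5, 6.0]
gripper_width: 0.0481
```

Run:
```python
from h import *
st()
im=get_image("side");crop(im,300,215,380,275,9,"w1b.png")
```

```text
t 37.32 p [ 0.5572 -0.0745  0.007 ] psi -1.63 q [-0.1986  0.3448  1.5329 -0.0001  1.261   1.4314] F [-1.4 -0.5  6. ] T [ 0.018  0.222 -0.003] w 0.0481
```

View pics/w1b.png

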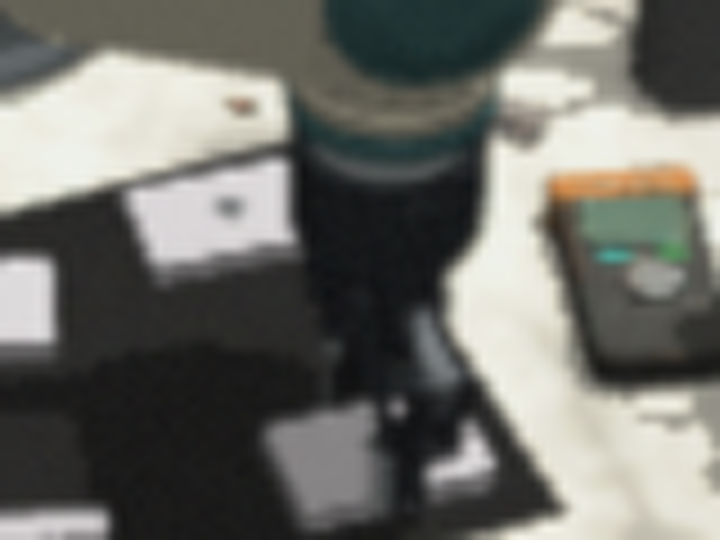

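Call:
move_arm(
  steps=[
    {"offset":[-1,0,0],"twist":0},
    {"offset":[-3,0,0],"twist":0},
    {"offset":[-6,0,0],"twist":0},
    {"offset":[-9,0,0],"twist":0},
    {"offset":[-12,0,0],"twist":0},
    {"offset":[-12,0,0],"twist":0},
    {"offset":[-12,0,0],"twist":0},
  ],
)

```text
clock: 37.95
tool_pos: [0.5568, -0.0744, 0.1269]
tool_rot: [[0.003, -0.059, -0.998], [-0.001, -0.998, 0.059], [-1.0, 0.001, -0.003]]
force: [0.3, 1.1, -5.5]
gripper_width: 0.0479
```

Run:
```python
from h import *
st();plan(.508,-.2902,.12,-1.69)
```

```text
t 37.95 p [ 0.5568 -0.0744  0.1269] psi -1.6299 q [-0.1985  0.2087  1.4397 -0.0001  1.4897  1.4315] F [ 0.3  1.1 -5.5] T [ 0.04   0.031 -0.027] w 0.0479
offset cm [ 0.69 21.83  3.6 ] twist 0.06 (alt -6.223 6.343 ) rows 5.2356228354283525 0.4804574584180532
```

Holding it, with a load of about 5.5 N. I'll carry it smoothly to the table.

Call:
move_arm(
  steps=[
    {"offset":[0,2,0.3],"twist":0.01},
    {"offset":[0,5,0.8],"twist":0.02},
    {"offset":[0,9,1.5],"twist":0.03},
    {"offset":[0,13,2.2],"twist":0.04},
    {"offset":[0,17,2.8],"twist":0.05},
    {"offset":[0,20,3.3],"twist":0.06},
    {"offset":[0,21.8,3.6],"twist":0.06},
    {"offset":[0,21.8,3.6],"twist":0.06},
  ],
)

```text
clock: 38.62
tool_pos: [0.5047, -0.2928, 0.1221]
tool_rot: [[-0.005, -0.123, -0.992], [0.001, -0.992, 0.123], [-1.0, -0.001, 0.005]]
force: [-0.0, 0.3, -4.7]
gripper_width: 0.0478
```

Call:
move_arm(
  steps=[
    {"offset":[0,0,0],"twist":0},
    {"offset":[0,0,0],"twist":0},
    {"offset":[0,0,0],"twist":0},
    {"offset":[0,0,0],"twist":0},
  ],
)

```text
clock: 38.95
tool_pos: [0.5075, -0.2885, 0.1247]
tool_rot: [[-0.001, -0.117, -0.993], [0.001, -0.993, 0.117], [-1.0, -0.0, 0.001]]
force: [0.5, 0.0, -4.6]
gripper_width: 0.0478
```

Run:
```python
from h import *
st();plan(.508,-.2902,.064,-1.69)
```

```text
t 38.95 p [ 0.5075 -0.2885  0.1247] psi -1.6884 q [-0.5803  0.2739  1.3678  0.0001  1.5008  1.1081] F [ 0.5  0.  -4.6] T [-0.018 -0.006 -0.017] w 0.0478
offset cm [ 6.07  0.16 -0.07] twist 0.002 (alt -6.282 6.285 ) rows 1.4551393321544952 0.012683794377986501
```

Call:
move_arm(
  steps=[
    {"offset":[2,0.16,-0.07],"twist":0},
    {"offset":[4,0.16,-0.07],"twist":0},
    {"offset":[5.5,0.16,-0.07],"twist":0},
    {"offset":[6,0.16,-0.07],"twist":0},
    {"offset":[6,0.16,-0.07],"twist":0},
    {"offset":[6,0.16,-0.07],"twist":0},
  ],
)

```text
clock: 39.45
tool_pos: [0.5082, -0.2912, 0.0659]
tool_rot: [[0.001, -0.118, -0.993], [-0.001, -0.993, 0.118], [-1.0, 0.0, -0.001]]
force: [-1.0, -0.5, -3.9]
gripper_width: 0.0479
```

Run:
```python
from h import *
st();plan(.508,-.2902,.0555,-1.69)
im=get_image("side");crop(im,300,260,400,340,7,"p1.png")
im=get_image("top");crop(im,370,170,450,270,6,"p1t.png")
```

```text
t 39.45 p [ 0.5082 -0.2912  0.0659] psi -1.6893 q [-0.5833  0.333   1.4183 -0.      1.3894  1.106 ] F [-1.  -0.5 -3.9] T [-0.003  0.032 -0.016] w 0.0479
offset cm [ 1.04 -0.1   0.04] twist 0.001 (alt -6.283 6.284 ) rows 0.24973071912828357 0.005387603257965168
```

View pics/p1.png

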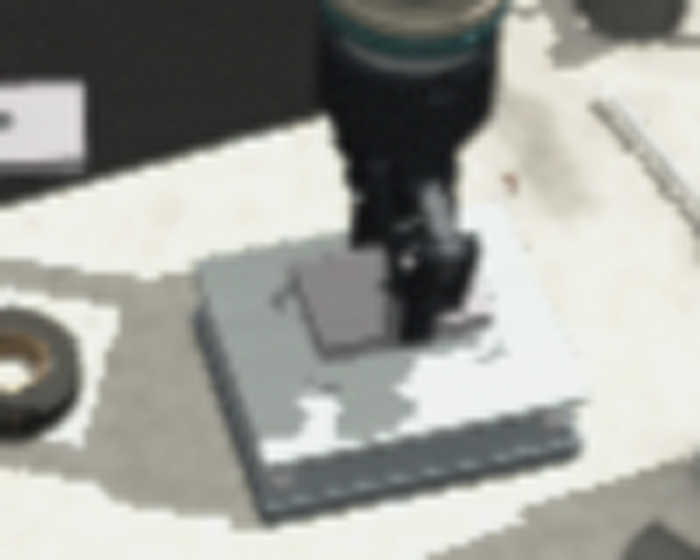

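View pics/p1t.png

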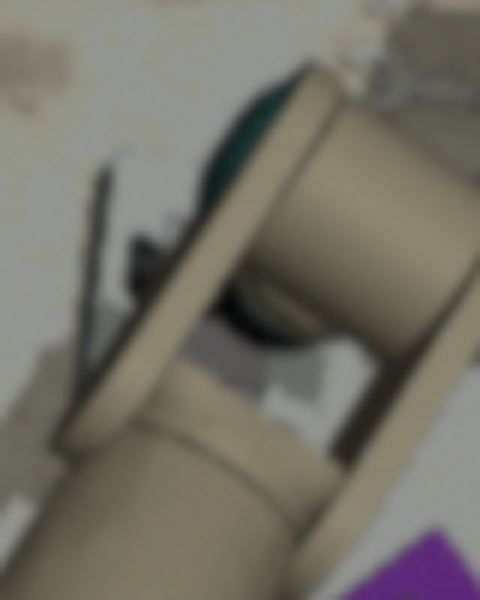

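Call:
move_arm(
  steps=[
    {"offset":[0.5,-0.1,0],"twist":0},
    {"offset":[0.9,-0.1,0],"twist":0},
    {"offset":[1,-0.1,0],"twist":0},
    {"offset":[1,-0.1,0],"twist":0},
  ],
)

```text
clock: 39.88
tool_pos: [0.5076, -0.2903, 0.0546]
tool_rot: [[-0.001, -0.119, -0.993], [0.001, -0.993, 0.119], [-1.0, -0.0, 0.001]]
force: [-0.1, 0.2, -4.2]
gripper_width: 0.0479
```

Run:
```python
from h import *
st()
```

```text
t 39.88 p [ 0.5076 -0.2903  0.0546] psi -1.69 q [-0.5826  0.3443  1.4286 -0.0001  1.3698  1.1074] F [-0.1  0.2 -4.2] T [-0.009 -0.007 -0.008] w 0.0479
```

Call:
move_arm(
  steps=[
    {"offset":[0.15,0,0],"twist":0},
    {"offset":[0.15,0,0],"twist":0},
    {"offset":[0.15,0,0],"twist":0},
  ],
)

```text
clock: 40.13
tool_pos: [0.508, -0.2906, 0.0541]
tool_rot: [[0.0, -0.119, -0.993], [-0.0, -0.993, 0.119], [-1.0, 0.0, -0.001]]
force: [-1.6, -0.4, -1.7]
gripper_width: 0.0481
```

Run:
```python
from h import *
st()
```

```text
t 40.13 p [ 0.508  -0.2906  0.0541] psi -1.69 q [-0.5826  0.3451  1.4286 -0.      1.3672  1.1074] F [-1.6 -0.4 -1.7] T [0.117 0.099 0.015] w 0.0481
```

Call:
move_arm(
  steps=[
    {"offset":[0.05,0,0],"twist":0},
    {"offset":[0.05,0,0],"twist":0},
    {"offset":[0.05,0,0],"twist":0},
    {"offset":[-2,0,0],"twist":0},
    {"offset":[-5,0,0],"twist":0},
    {"offset":[-9,0,0],"twist":0},
    {"offset":[-9,0,0],"twist":0},
    {"offset":[-9,0,0],"twist":0},
  ],
  fingers=-0.6,
)

```text
clock: 40.8
tool_pos: [0.5094, -0.2914, 0.1475]
tool_rot: [[0.006, -0.119, -0.993], [-0.004, -0.993, 0.119], [-1.0, 0.003, -0.007]]
force: [-0.6, 0.3, -1.0]
gripper_width: 0.0682
```

Run:
```python
from h import *
st();plan(.556,.0801,.13,-.078-np.pi/2)
im=get_image("side");crop(im,300,260,400,340,7,"p2.png")
```

```text
t 40.8 p [ 0.5094 -0.2914  0.1475] psi -1.69 q [-0.5825  0.2593  1.3385 -0.0001  1.5363  1.1074] F [-0.6  0.3 -1. ] T [-0.049 -0.026 -0.023] w 0.0682
offset cm [  1.63 -37.45  -0.2 ] twist -0.041 (alt -6.324 6.242 ) rows 8.980206807975252 0.329249531968804
```

View pics/p2.png

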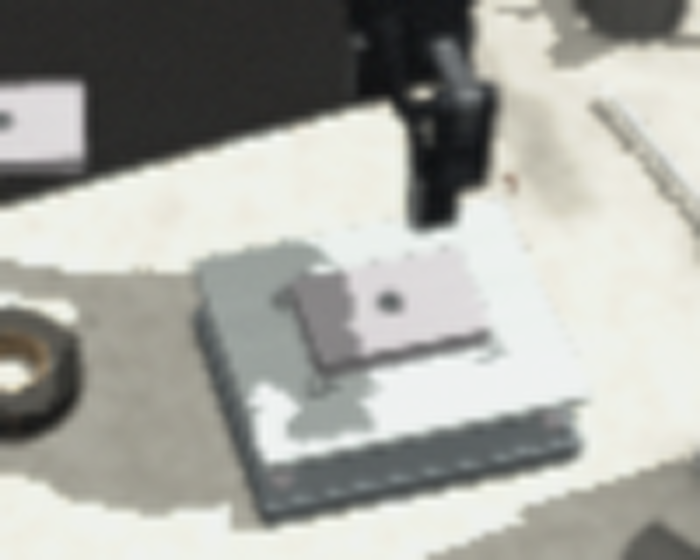

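Call:
move_arm(
  steps=[
    {"offset":[0,-4,0],"twist":0},
    {"offset":[0,-8,0],"twist":0},
    {"offset":[0,-12,0],"twist":0},
    {"offset":[0,-16,0],"twist":0},
    {"offset":[0,-20,0],"twist":0},
    {"offset":[0,-24,0],"twist":-0.04},
    {"offset":[0,-28,0],"twist":-0.04},
    {"offset":[1,-32,-0.1],"twist":-0.04},
  ],
)

```text
clock: 41.52
tool_pos: [0.5471, 0.0291, 0.1342]
tool_rot: [[0.002, -0.079, -0.997], [-0.0, -0.997, 0.079], [-1.0, 0.0, -0.002]]
force: [1.0, -0.8, -0.2]
gripper_width: 0.0684
```

Call:
move_arm(
  steps=[
    {"offset":[0,-4,0],"twist":0},
    {"offset":[1,-5.5,0],"twist":0},
    {"offset":[2,-5.5,0],"twist":0},
    {"offset":[2,-5.5,0],"twist":0},
    {"offset":[2,-5.5,0],"twist":0},
    {"offset":[2,-5.5,0],"twist":0},
  ],
)

```text
clock: 42.02
tool_pos: [0.5512, 0.0807, 0.1135]
tool_rot: [[-0.001, -0.081, -0.997], [-0.0, -0.997, 0.081], [-1.0, 0.0, 0.001]]
force: [-0.2, -1.0, 0.0]
gripper_width: 0.0684
```

Run:
```python
from h import *
st();plan(.556,.0801,.04,-.078-np.pi/2)
im=get_image("top");np.save("top2.npy",im);crop(im,370,175,450,275,6,"p2t.png")
# measure slab on table: purple-free; grey slab vs white table
```

```text
t 42.02 p [0.5512 0.0807 0.1135] psi -1.6517 q [ 0.0793  0.2106  1.4652 -0.0004  1.4664  1.731 ] F [-0.2 -1.   0. ] T [ 0.005 -0.014  0.034] w 0.0684
offset cm [ 7.35  0.02 -0.48] twist -0.003 (alt -6.286 6.28 ) rows 1.7618184974791515 0.02286247026957433
```

View pics/p2t.png

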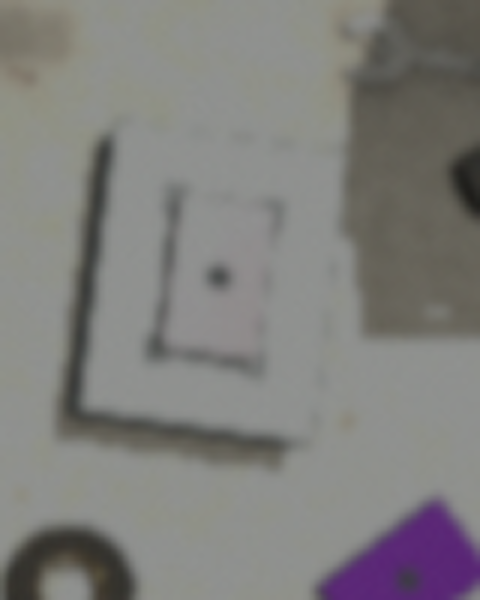

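Run:
```python
from h import *
im=np.load("top2.npy").astype(int)
# dot centroid
g=cv2.cvtColor(im.astype(np.uint8),cv2.COLOR_RGB2GRAY).astype(float)
vv,uu=np.mgrid[216:227,401:412];k=np.clip(np.median(g[216:227,401:412])-g[vv,uu]-8,0,None);k[np.hypot(uu-406.4,vv-221)>4]=0
u=[(uu*k).sum()/k.sum(),(vv*k).sum()/k.sum()];print(u,px2w(u,.064),"target",.5101,-.2891)
```

```text
[np.float64(406.0366598778004), np.float64(220.73727087576376)] [ 0.5102 -0.2886  0.064 ] target 0.5101 -0.2891
```

Call:
move_arm(
  steps=[
    {"offset":[2.5,0,-0.4],"twist":0},
    {"offset":[5,0,-0.4],"twist":0},
    {"offset":[7.3,0,-0.4],"twist":0},
    {"offset":[7.3,0,-0.4],"twist":0},
    {"offset":[7.3,0,-0.4],"twist":0},
  ],
)

```text
clock: 42.48
tool_pos: [0.5548, 0.0808, 0.0404]
tool_rot: [[-0.002, -0.08, -0.997], [-0.0, -0.997, 0.08], [-1.0, 0.0, 0.002]]
force: [-0.6, -0.0, 0.7]
gripper_width: 0.0681
```

Run:
```python
from h import *
st();plan(.556,.0801,.0065,-.078-np.pi/2)
im=get_image("side");crop(im,270,200,390,300,6,"w2a.png")
```

```text
t 42.48 p [0.5548 0.0808 0.0404] psi -1.6513 q [ 0.0789  0.2997  1.5148 -0.0002  1.329   1.7302] F [-0.6 -0.   0.7] T [-0.011 -0.032 -0.041] w 0.0681
offset cm [ 3.39  0.06 -0.13] twist -0.002 (alt -6.286 6.281 ) rows 0.8121540649548034 0.01984454782433076
```

View pics/w2a.png

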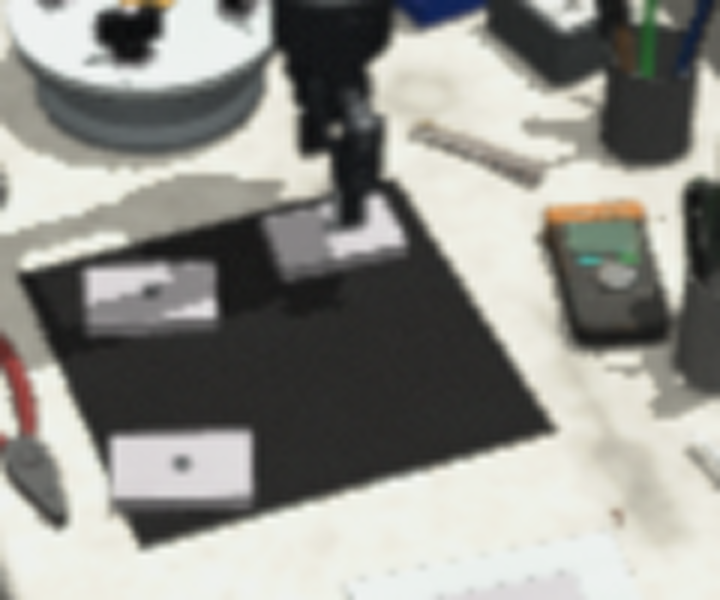

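Call:
move_arm(
  steps=[
    {"offset":[1.5,0.06,-0.13],"twist":0},
    {"offset":[2.8,0.06,-0.13],"twist":0},
    {"offset":[3.4,0.06,-0.13],"twist":0},
    {"offset":[3.4,0.06,-0.13],"twist":0},
    {"offset":[3.4,0.06,-0.13],"twist":0},
  ],
)

```text
clock: 42.95
tool_pos: [0.5566, 0.0809, 0.007]
tool_rot: [[-0.0, -0.079, -0.997], [-0.0, -0.997, 0.079], [-1.0, 0.0, -0.0]]
force: [0.2, 0.1, 0.7]
gripper_width: 0.0684
```

Call:
move_arm(
  steps=[
    {"offset":[0,0,0],"twist":0},
    {"offset":[0,0,0],"twist":0},
    {"offset":[0,0,0],"twist":0},
    {"offset":[0,0,0],"twist":0},
    {"offset":[0,0,0],"twist":0},
    {"offset":[0,0,0],"twist":0},
  ],
  fingers=1,
)

```text
clock: 43.45
tool_pos: [0.5574, 0.0809, 0.0082]
tool_rot: [[0.002, -0.079, -0.997], [-0.0, -0.997, 0.079], [-1.0, -0.0, -0.002]]
force: [-1.0, -1.0, 6.5]
gripper_width: 0.048
```

Run:
```python
from h import *
st()
```

```text
t 43.45 p [0.5574 0.0809 0.0082] psi -1.65 q [ 0.0788  0.3463  1.5283 -0.0003  1.2646  1.7289] F [-1.  -1.   6.5] T [-0.167  0.193 -0.067] w 0.048
```

Call:
move_arm(
  steps=[
    {"offset":[-1,0,0],"twist":0},
    {"offset":[-3,0,0],"twist":0},
    {"offset":[-6,0,0],"twist":0},
    {"offset":[-9,0,0],"twist":0},
    {"offset":[-12,0,0],"twist":0},
    {"offset":[-13,0,0],"twist":0},
    {"offset":[-13,0,0],"twist":0},
  ],
)

```text
clock: 44.03
tool_pos: [0.5579, 0.0812, 0.1399]
tool_rot: [[0.006, -0.079, -0.997], [0.0, -0.997, 0.079], [-1.0, -0.001, -0.006]]
force: [-0.1, 0.0, -4.2]
gripper_width: 0.0476
```

Run:
```python
from h import *
st();plan(.5093,-.2907,.13,-1.69)
```

```text
t 44.03 p [0.5579 0.0812 0.1399] psi -1.6499 q [ 0.079   0.2024  1.4204 -0.      1.5129  1.7289] F [-0.1  0.  -4.2] T [-0.001  0.026  0.003] w 0.0476
offset cm [ 0.94 37.46  1.91] twist 0.04 (alt -6.243 6.323 ) rows 8.98203088885668 0.3208940597967267
```

Call:
move_arm(
  steps=[
    {"offset":[0,2,0.1],"twist":0},
    {"offset":[0,5,0.3],"twist":0},
    {"offset":[0,9,0.5],"twist":0.01},
    {"offset":[0,13,0.7],"twist":0.02},
    {"offset":[0,17,0.9],"twist":0.03},
    {"offset":[0,21,1.1],"twist":0.04},
    {"offset":[0,25,1.3],"twist":0.04},
    {"offset":[0,29,1.5],"twist":0.04},
  ],
)

```text
clock: 44.7
tool_pos: [0.5168, -0.2082, 0.1336]
tool_rot: [[-0.004, -0.119, -0.993], [0.002, -0.993, 0.119], [-1.0, -0.002, 0.004]]
force: [0.3, -0.1, -3.6]
gripper_width: 0.048
```

Call:
move_arm(
  steps=[
    {"offset":[0,4,0.2],"twist":0},
    {"offset":[0,7,0.4],"twist":0},
    {"offset":[0,8.4,0.4],"twist":0},
    {"offset":[0,8.4,0.4],"twist":0},
    {"offset":[0,8.4,0.4],"twist":0},
    {"offset":[0,8.4,0.4],"twist":0},
    {"offset":[0,8.4,0.4],"twist":0},
  ],
)

```text
clock: 45.28
tool_pos: [0.5049, -0.2882, 0.1359]
tool_rot: [[-0.001, -0.117, -0.993], [0.001, -0.993, 0.117], [-1.0, -0.001, 0.001]]
force: [0.0, -0.0, -3.5]
gripper_width: 0.0478
```

Run:
```python
from h import *
st();plan(.5093,-.2907,.08,-1.69)
```

```text
t 45.28 p [ 0.5049 -0.2882  0.1359] psi -1.6881 q [-0.5824  0.2591  1.3623  0.0003  1.5214  1.1057] F [ 0.  -0.  -3.5] T [ 0.002 -0.005  0.003] w 0.0478
offset cm [ 5.59  0.2  -0.47] twist 0.002 (alt -6.281 6.285 ) rows 1.341325125797079 0.015041333350342967
```

Call:
move_arm(
  steps=[
    {"offset":[2,0.2,-0.45],"twist":0},
    {"offset":[4,0.2,-0.45],"twist":0},
    {"offset":[5.5,0.2,-0.45],"twist":0},
    {"offset":[5.6,0.2,-0.45],"twist":0},
    {"offset":[5.6,0.2,-0.45],"twist":0},
    {"offset":[5.6,0.2,-0.45],"twist":0},
  ],
)

```text
clock: 45.78
tool_pos: [0.5097, -0.2921, 0.0819]
tool_rot: [[0.001, -0.118, -0.993], [-0.001, -0.993, 0.118], [-1.0, 0.001, -0.002]]
force: [-1.0, -0.3, -4.0]
gripper_width: 0.0476
```

Run:
```python
from h import *
st();plan(.5093,-.2907,.071,-1.69)
```

```text
t 45.78 p [ 0.5097 -0.2921  0.0819] psi -1.689 q [-0.5832  0.32    1.4006 -0.      1.4192  1.1058] F [-1.  -0.3 -4. ] T [-0.007  0.013  0.018] w 0.0476
offset cm [ 1.09 -0.13  0.05] twist 0.001 (alt -6.282 6.284 ) rows 0.26204202346855615 0.007673469455514947
```

Call:
move_arm(
  steps=[
    {"offset":[0.5,-0.12,0.02],"twist":0},
    {"offset":[0.9,-0.12,0.02],"twist":0},
    {"offset":[1.1,-0.12,0.02],"twist":0},
    {"offset":[1.1,-0.12,0.02],"twist":0},
    {"offset":[1.1,-0.12,0.02],"twist":0},
  ],
)

```text
clock: 46.2
tool_pos: [0.5089, -0.2912, 0.0697]
tool_rot: [[0.0, -0.119, -0.993], [-0.0, -0.993, 0.119], [-1.0, 0.0, -0.0]]
force: [-0.5, -0.5, -3.6]
gripper_width: 0.048
```

Run:
```python
from h import *
st();plan(.5093,-.2907,.0695,-1.69)
```

```text
t 46.2 p [ 0.5089 -0.2912  0.0697] psi -1.6901 q [-0.5827  0.3308  1.413  -0.      1.3977  1.1073] F [-0.5 -0.5 -3.6] T [0.001 0.007 0.081] w 0.048
offset cm [ 0.02 -0.05 -0.04] twist -0.0 (alt -6.283 6.283 ) rows 0.013151189304976491 0.0006943166834503245
```

Call:
move_arm(
  steps=[
    {"offset":[0.12,-0.06,-0.03],"twist":0},
    {"offset":[0.12,-0.06,-0.03],"twist":0},
    {"offset":[0.12,-0.06,-0.03],"twist":0},
  ],
)

```text
clock: 46.45
tool_pos: [0.5093, -0.291, 0.0693]
tool_rot: [[0.001, -0.119, -0.993], [-0.001, -0.993, 0.119], [-1.0, 0.001, -0.001]]
force: [-2.9, -0.7, 0.9]
gripper_width: 0.0479
```

Run:
```python
from h import *
st()
```

```text
t 46.45 p [ 0.5093 -0.291   0.0693] psi -1.6902 q [-0.5818  0.3315  1.4131 -0.0005  1.3959  1.1085] F [-2.9 -0.7  0.9] T [-0.032  0.404  0.023] w 0.0479
```

In contact, so I'll release.

Call:
move_arm(
  steps=[
    {"offset":[0,0,0],"twist":0},
    {"offset":[0,0,0],"twist":0},
    {"offset":[0,0,0],"twist":0},
    {"offset":[-2,0,0],"twist":0},
    {"offset":[-5,0,0],"twist":0},
    {"offset":[-8,0,0],"twist":0},
    {"offset":[-8,0,0],"twist":0},
    {"offset":[-8,0,0],"twist":0},
  ],
  fingers=-0.6,
)

```text
clock: 47.12
tool_pos: [0.5103, -0.2912, 0.1511]
tool_rot: [[0.004, -0.119, -0.993], [-0.003, -0.993, 0.119], [-1.0, 0.002, -0.005]]
force: [-0.7, 0.0, -0.9]
gripper_width: 0.0687
```

Run:
```python
from h import *
st();plan(.429,.0673,.13,-.305-np.pi/2)
im=get_image("side");crop(im,300,260,400,340,7,"p3.png")
```

```text
t 47.12 p [ 0.5103 -0.2912  0.1511] psi -1.6899 q [-0.5814  0.2605  1.3299  0.0001  1.5459  1.1085] F [-0.7  0.  -0.9] T [-0.023 -0.022 -0.022] w 0.0687
offset cm [  1.97 -34.63  12.34] twist 0.186 (alt -6.097 6.469 ) rows 8.304691706242487 1.4874920207286735
```

View pics/p3.png

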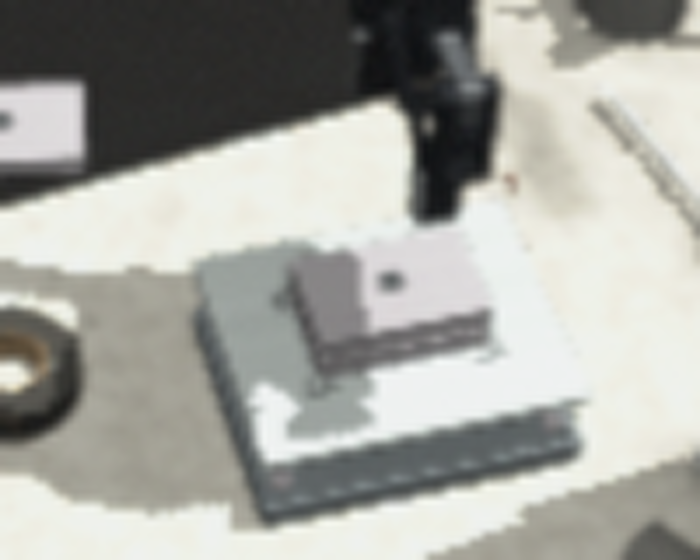

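Call:
move_arm(
  steps=[
    {"offset":[0,-3.5,1.2],"twist":0},
    {"offset":[0,-7,2.5],"twist":0.05},
    {"offset":[0,-11,3.9],"twist":0.1},
    {"offset":[0,-15,5.3],"twist":0.15},
    {"offset":[0,-19,6.7],"twist":0.186},
    {"offset":[0,-23,8.1],"twist":0.186},
    {"offset":[0,-27,9.6],"twist":0.186},
    {"offset":[0,-30.5,10.9],"twist":0.186},
  ],
)

```text
clock: 47.83
tool_pos: [0.4356, 0.027, 0.1469]
tool_rot: [[-0.002, -0.301, -0.954], [0.0, -0.954, 0.301], [-1.0, 0.001, 0.002]]
force: [1.6, -0.4, 0.9]
gripper_width: 0.0683
```

Run:
```python
from h import *
st();plan(.429,.0673,.11,-.305-np.pi/2)
```

```text
t 47.83 p [0.4356 0.027  0.1469] psi -1.8764 q [-0.0229 -0.158   1.7722  0.0001  1.5298  1.8535] F [ 1.6 -0.4  0.9] T [-0.058  0.017  0.008] w 0.0683
offset cm [ 3.69 -3.65  1.84] twist -0.001 (alt -6.284 6.283 ) rows 0.8848778483259043 0.004441709520627057
```

Call:
move_arm(
  steps=[
    {"offset":[1,-3.6,1.8],"twist":0},
    {"offset":[3.7,-3.6,1.8],"twist":0},
    {"offset":[3.7,-3.6,1.8],"twist":0},
    {"offset":[3.7,-3.6,1.8],"twist":0},
    {"offset":[3.7,-3.6,1.8],"twist":0},
    {"offset":[3.7,-3.6,1.8],"twist":0},
  ],
)

```text
clock: 48.33
tool_pos: [0.4316, 0.0639, 0.1124]
tool_rot: [[0.001, -0.302, -0.953], [-0.0, -0.953, 0.302], [-1.0, -0.0, -0.001]]
force: [0.4, -0.1, 0.4]
gripper_width: 0.0684
```

Run:
```python
from h import *
im=get_image("top");np.save("top3.npy",im)
st();plan(.429,.0673,.04,-.305-np.pi/2)
for w in weights(im): print("W",np.array(w))
crop(im,250,170,450,290,4,"all3.png")
```

```text
t 48.38 p [0.4317 0.064  0.1125] psi -1.8781 q [ 0.0625 -0.1305  1.8184 -0.0002  1.4522  1.9406] F [-0.2  0.7  0.3] T [ 0.006  0.044 -0.016] w 0.0686
offset cm [ 7.25 -0.23  0.37] twist -0.002 (alt -6.285 6.281 ) rows 1.7375594610474203 0.018318736347826103
```

View pics/all3.png

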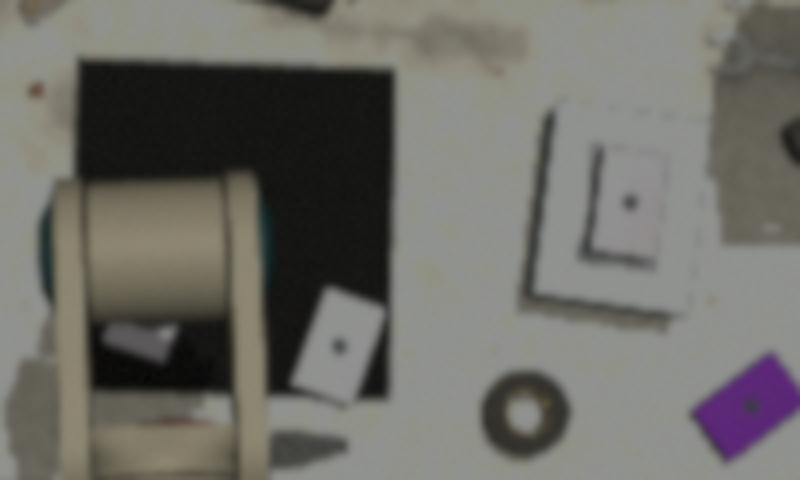

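Call:
move_arm(
  steps=[
    {"offset":[2.5,-0.2,0.35],"twist":0},
    {"offset":[5,-0.2,0.35],"twist":0},
    {"offset":[7.2,-0.2,0.35],"twist":0},
    {"offset":[7.2,-0.2,0.35],"twist":0},
    {"offset":[7.2,-0.2,0.35],"twist":0},
    {"offset":[7.2,-0.2,0.35],"twist":0},
  ],
)

```text
clock: 48.88
tool_pos: [0.4294, 0.0676, 0.0412]
tool_rot: [[0.002, -0.301, -0.954], [0.0, -0.954, 0.301], [-1.0, -0.001, -0.002]]
force: [-1.0, 0.2, 0.5]
gripper_width: 0.0681
```

Run:
```python
from h import *
st();plan(.429,.0673,.0065,-.305-np.pi/2)
im=get_image("side");crop(im,270,200,390,300,6,"w3a.png")
```

```text
t 48.88 p [0.4294 0.0676 0.0412] psi -1.8769 q [ 0.0712 -0.0455  1.8921 -0.0001  1.2925  1.9481] F [-1.   0.2  0.5] T [ 0.008  0.047 -0.025] w 0.0681
offset cm [3.47 0.04 0.04] twist -0.001 (alt -6.284 6.282 ) rows 0.832875247656344 0.008661525386882474
```

View pics/w3a.png

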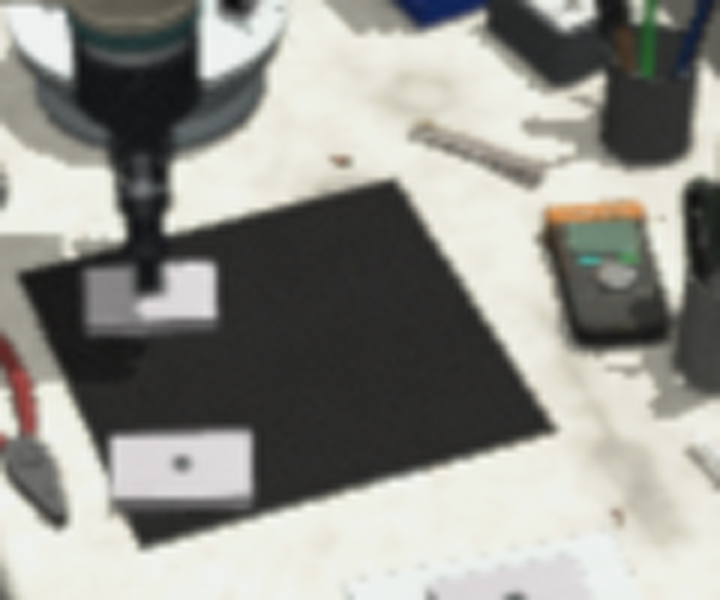

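Call:
move_arm(
  steps=[
    {"offset":[1.5,0,0],"twist":0},
    {"offset":[2.8,0,0],"twist":0},
    {"offset":[3.5,0,0],"twist":0},
    {"offset":[3.5,0,0],"twist":0},
    {"offset":[3.5,0,0],"twist":0},
  ],
)

```text
clock: 49.35
tool_pos: [0.4287, 0.0679, 0.0053]
tool_rot: [[0.001, -0.301, -0.954], [-0.0, -0.954, 0.301], [-1.0, -0.0, -0.001]]
force: [0.5, 0.1, 0.7]
gripper_width: 0.0683
```

Call:
move_arm(
  steps=[
    {"offset":[0,0,0],"twist":0},
    {"offset":[0,0,0],"twist":0},
    {"offset":[0,0,0],"twist":0},
    {"offset":[0,0,0],"twist":0},
    {"offset":[0,0,0],"twist":0},
    {"offset":[0,0,0],"twist":0},
  ],
  fingers=1,
)

```text
clock: 49.85
tool_pos: [0.4293, 0.0679, 0.0061]
tool_rot: [[0.003, -0.3, -0.954], [-0.0, -0.954, 0.3], [-1.0, -0.001, -0.003]]
force: [-1.9, -1.5, 6.6]
gripper_width: 0.0479
```

Run:
```python
from h import *
st()
```

```text
t 49.85 p [0.4293 0.0679 0.0061] psi -1.8759 q [ 0.0721  0.013   1.9146 -0.0004  1.2113  1.9481] F [-1.9 -1.5  6.6] T [-0.119  0.274 -0.037] w 0.0479
```

Call:
move_arm(
  steps=[
    {"offset":[-1,0,0],"twist":0},
    {"offset":[-3,0,0],"twist":0},
    {"offset":[-6,0,0],"twist":0},
    {"offset":[-9,0,0],"twist":0},
    {"offset":[-12,0,0],"twist":0},
    {"offset":[-14,0,0],"twist":0},
    {"offset":[-14,0,0],"twist":0},
  ],
)

```text
clock: 50.43
tool_pos: [0.4303, 0.0681, 0.1497]
tool_rot: [[0.009, -0.3, -0.954], [0.001, -0.954, 0.3], [-1.0, -0.003, -0.008]]
force: [0.3, 0.6, -2.9]
gripper_width: 0.0478
```

Run:
```python
from h import *
st();plan(.508,-.2906,.14,-1.69)
```

```text
t 50.43 p [0.4303 0.0681 0.1497] psi -1.8759 q [ 0.0722 -0.1722  1.779  -0.      1.526   1.9481] F [ 0.3  0.6 -2.9] T [-0.052 -0.016  0.032] w 0.0478
offset cm [  1.02  31.88 -18.18] twist -0.186 (alt -6.469 6.097 ) rows 7.64521224053523 1.4875100067198161
```

Call:
move_arm(
  steps=[
    {"offset":[0,2,-1.1],"twist":0},
    {"offset":[0,5,-2.8],"twist":-0.03},
    {"offset":[0,8.5,-4.8],"twist":-0.06},
    {"offset":[0,12,-6.8],"twist":-0.09},
    {"offset":[0,15.5,-8.8],"twist":-0.12},
    {"offset":[0,19,-10.8],"twist":-0.15},
    {"offset":[0,22.5,-12.8],"twist":-0.186},
    {"offset":[0,26,-14.8],"twist":-0.186},
  ],
)

```text
clock: 51.1
tool_pos: [0.4904, -0.2262, 0.1425]
tool_rot: [[-0.002, -0.117, -0.993], [0.001, -0.993, 0.117], [-1.0, -0.001, 0.003]]
force: [0.5, 0.5, -4.0]
gripper_width: 0.0478
```

Call:
move_arm(
  steps=[
    {"offset":[0,3.4,-1],"twist":0},
    {"offset":[0,5.7,-1.9],"twist":0},
    {"offset":[0,6.4,-2.1],"twist":0},
    {"offset":[0,6.4,-2.1],"twist":0},
    {"offset":[0,6.4,-2.1],"twist":0},
    {"offset":[0,6.4,-2.1],"twist":0},
    {"offset":[0,6.4,-2.1],"twist":0},
  ],
)

```text
clock: 51.68
tool_pos: [0.5045, -0.2891, 0.1443]
tool_rot: [[-0.0, -0.117, -0.993], [0.0, -0.993, 0.117], [-1.0, -0.0, 0.0]]
force: [0.3, -0.1, -4.0]
gripper_width: 0.0482
```

Run:
```python
from h import *
st();plan(.508,-.2906,.092,-1.69)
```

```text
t 51.68 p [ 0.5045 -0.2891  0.1443] psi -1.6884 q [-0.5841  0.2526  1.3529  0.0002  1.5365  1.1043] F [ 0.3 -0.1 -4. ] T [-0.019  0.022 -0.025] w 0.0482
offset cm [ 5.23  0.1  -0.37] twist 0.002 (alt -6.282 6.285 ) rows 1.2546227117359305 0.012904074976010094
```

Call:
move_arm(
  steps=[
    {"offset":[2,0.05,-0.35],"twist":0},
    {"offset":[4,0.05,-0.35],"twist":0},
    {"offset":[5.2,0.05,-0.35],"twist":0},
    {"offset":[5.2,0.05,-0.35],"twist":0},
    {"offset":[5.2,0.05,-0.35],"twist":0},
    {"offset":[5.2,0.05,-0.35],"twist":0},
  ],
)

```text
clock: 52.18
tool_pos: [0.5085, -0.2916, 0.0939]
tool_rot: [[0.002, -0.119, -0.993], [-0.001, -0.993, 0.119], [-1.0, 0.001, -0.002]]
force: [0.0, 0.3, -3.0]
gripper_width: 0.048
```

Run:
```python
from h import *
st();plan(.508,-.2906,.083,-1.69)
```

```text
t 52.18 p [ 0.5085 -0.2916  0.0939] psi -1.6896 q [-0.5837  0.3046  1.3943 -0.0001  1.4406  1.1059] F [ 0.   0.3 -3. ] T [-0.059  0.005  0.014] w 0.048
offset cm [ 1.09 -0.09  0.06] twist 0.0 (alt -6.283 6.284 ) rows 0.2620921261205989 0.003305463767574679
```

Call:
move_arm(
  steps=[
    {"offset":[0.5,-0.1,0],"twist":0},
    {"offset":[0.9,-0.1,0],"twist":0},
    {"offset":[1.1,-0.1,0],"twist":0},
    {"offset":[1.1,-0.1,0],"twist":0},
    {"offset":[1.1,-0.1,0],"twist":0},
  ],
)

```text
clock: 52.6
tool_pos: [0.508, -0.2905, 0.0815]
tool_rot: [[-0.0, -0.119, -0.993], [-0.0, -0.993, 0.119], [-1.0, 0.0, 0.0]]
force: [-0.9, -0.5, -3.5]
gripper_width: 0.0483
```

Run:
```python
from h import *
st();plan(.508,-.2906,.081,-1.69)
```

```text
t 52.6 p [ 0.508  -0.2905  0.0815] psi -1.69 q [-0.5826  0.3158  1.4067 -0.0001  1.4191  1.1074] F [-0.9 -0.5 -3.5] T [0.036 0.004 0.036] w 0.0483
offset cm [ 0.05  0.   -0.  ] twist -0.0 (alt -6.283 6.283 ) rows 0.011439341448752225 0.000316501638698341
```

Call:
move_arm(
  steps=[
    {"offset":[0.15,0,0],"twist":0},
    {"offset":[0.15,0,0],"twist":0},
    {"offset":[0.15,0,0],"twist":0},
  ],
)

```text
clock: 52.85
tool_pos: [0.5082, -0.2907, 0.0811]
tool_rot: [[0.001, -0.119, -0.993], [-0.001, -0.993, 0.119], [-1.0, 0.0, -0.001]]
force: [-3.1, 1.9, 5.1]
gripper_width: 0.0481
```

Run:
```python
from h import *
st()
```

```text
t 52.85 p [ 0.5082 -0.2907  0.0811] psi -1.6901 q [-0.5826  0.3162  1.4071 -0.0001  1.4175  1.1074] F [-3.1  1.9  5.1] T [ 0.467  0.618 -0.013] w 0.0481
```

Call:
move_arm(
  steps=[
    {"offset":[0,0,0],"twist":0},
    {"offset":[0,0,0],"twist":0},
    {"offset":[0,0,0],"twist":0},
    {"offset":[-2,0,0],"twist":0},
    {"offset":[-5,0,0],"twist":0},
    {"offset":[-7,0,0],"twist":0},
    {"offset":[-7,0,0],"twist":0},
    {"offset":[-7,0,0],"twist":0},
  ],
  fingers=-0.6,
)

```text
clock: 53.52
tool_pos: [0.5087, -0.291, 0.1514]
tool_rot: [[0.003, -0.119, -0.993], [-0.002, -0.993, 0.119], [-1.0, 0.002, -0.003]]
force: [0.6, 0.3, -0.5]
gripper_width: 0.0685
```

Run:
```python
from h import *
im=np.load("top3.npy")
st()
# mask on whole image region incl. mat edge: use grey threshold with neighbour (bright bench touches slab): use fixed region & dot
for t in (110,125,135):
    g=cv2.cvtColor(im,cv2.COLOR_RGB2GRAY)
    print(t,g[236:276:3,318:352:3].astype(int)) if t==110 else 0
```

```text
t 53.52 p [ 0.5087 -0.291   0.1514] psi -1.69 q [-0.5826  0.2575  1.3328 -0.0001  1.5479  1.1075] F [ 0.6  0.3 -0.5] T [-0.012  0.006 -0.005] w 0.0685
110 [[ 24  21  20  21  19  21  22  21  23  21 122 144]
 [ 22  20  20  21  22  22  22  24  21  21 122 144]
 [ 21  19  21  21  54 100  57  29  21  22 122 145]
 [ 22  20  21  20 104 145 140 123  88  47 123 144]
 [ 21  22  20  31 134 145 145 145 143 119 124 145]
 [ 22  19  20  71 143 145 144 144 145  89 124 144]
 [ 24  21  23 116 145 129 133 145 140  48 123 145]
 [ 23  19  39 139 146 112 115 145 117  28 127 144]
 [ 25  20  81 144 145 143 144 143  77  28 127 145]
 [ 23  25 123 145 145 145 145 138  40  25 128 145]
 [ 26  28 103 133 143 145 144 112  23  25 127 144]
 [108 108 108 105 103 123 138  92  71  74 135 144]
 [144 145 145 144 144 135 128 142 143 143 145 145]
 [142 143 143 144 145 144 145 145 144 144 145 144]]
```

Run:
```python
from h import *
im=get_image("top");np.save("top4.npy",im)
g=cv2.cvtColor(im,cv2.COLOR_RGB2GRAY).astype(np.float32)
def edges(g,rows,c0,c1,lim):
    L=[];Rr=[]
    for v in rows:
        r=g[v];cm=int(c0+(c1-c0)*(v-rows[0])/(rows[-1]-rows[0]))
        u=cm
        while r[u]>83:u-=1
        L.append(px2w([u+(83-r[u])/(r[u+1]-r[u]),v],.017)[:2])
        u=cm
        while r[u]>83 and u<lim:u+=1
        if u<lim: Rr.append(px2w([u-(83-r[u])/(r[u-1]-r[u]),v],.017)[:2])
    return np.array(L),np.array(Rr)
L,Rr=edges(g,list(range(247,261)),335,332,346)
for e in(L,Rr):
    vx,vy,x,y=cv2.fitLine(e.astype(np.float32),cv2.DIST_HUBER,0,.001,.001).ravel();print(np.arctan(vy/vx),x,y)
vv,uu=np.mgrid[252:262,330:341];k=np.clip(142-g[vv,uu]-4,0,None);k[np.hypot(uu-335,vv-256.5)>3.2]=0
u=[(uu*k).sum()/k.sum(),(vv*k).sum()/k.sum()];print("dot",u,px2w(u,.017))
crop(im,300,225,360,285,9,"w4.png")
```

```text
-0.32993284 0.40833604 -0.0526001
-0.3468979 0.40189192 -0.105267234
dot [np.float64(334.4310722100656), np.float64(256.1487964989059)] [ 0.4008 -0.0776  0.017 ]
```

View pics/w4.png

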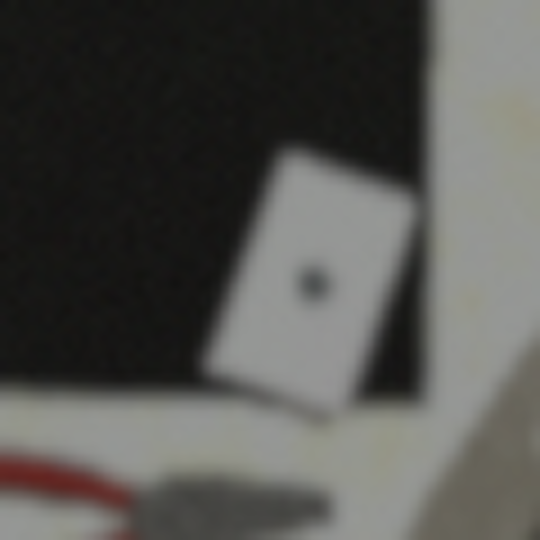

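Run:
```python
from h import *
st();plan(.3987,-.0787,.12,-1.909)
```

```text
t 53.57 p [ 0.508  -0.2905  0.1497] psi -1.69 q [-0.5826  0.2588  1.3348 -0.0001  1.5478  1.1074] F [-0.1  1.2 -0.1] T [ 0.034 -0.025  0.017] w 0.0683
offset cm [  2.96 -19.73  13.37] twist 0.219 (alt -6.064 6.502 ) rows 4.732177025493192 1.751762334772577
```

Call:
move_arm(
  steps=[
    {"offset":[0,-3.3,2.2],"twist":0.03},
    {"offset":[0,-6.6,4.4],"twist":0.1},
    {"offset":[0,-10,6.8],"twist":0.2},
    {"offset":[0,-13.3,9],"twist":0.22},
    {"offset":[1,-16.6,11.2],"twist":0.22},
    {"offset":[3,-19.7,13.4],"twist":0.22},
    {"offset":[3,-19.7,13.4],"twist":0.22},
    {"offset":[3,-19.7,13.4],"twist":0.22},
  ],
)

```text
clock: 54.23
tool_pos: [0.3963, -0.0773, 0.1174]
tool_rot: [[-0.004, -0.33, -0.944], [0.001, -0.944, 0.33], [-1.0, 0.0, 0.005]]
force: [0.6, 0.1, 1.2]
gripper_width: 0.0687
```

Call:
move_arm(
  steps=[
    {"offset":[3,0,0],"twist":0},
    {"offset":[6,0,0],"twist":0},
    {"offset":[7,0,0],"twist":0},
    {"offset":[7,0,0],"twist":0},
    {"offset":[7,0,0],"twist":0},
  ],
)

```text
clock: 54.65
tool_pos: [0.3989, -0.0796, 0.0505]
tool_rot: [[-0.0, -0.334, -0.943], [-0.0, -0.943, 0.334], [-1.0, 0.0, 0.0]]
force: [-0.1, 0.8, -0.1]
gripper_width: 0.0683
```

Run:
```python
from h import *
st();plan(.3987,-.0787,.0065,-1.909)
im=get_image("side");crop(im,250,210,370,310,6,"w4a.png")
```

```text
t 54.65 p [ 0.3989 -0.0796  0.0505] psi -1.9108 q [-0.2877 -0.1413  1.9603 -0.0002  1.3228  1.6231] F [-0.1  0.8 -0.1] T [-0.011 -0.004  0.016] w 0.0683
offset cm [ 4.4  -0.08  0.04] twist -0.002 (alt -6.285 6.281 ) rows 1.0559528353166552 0.014510199203675356
```

View pics/w4a.png

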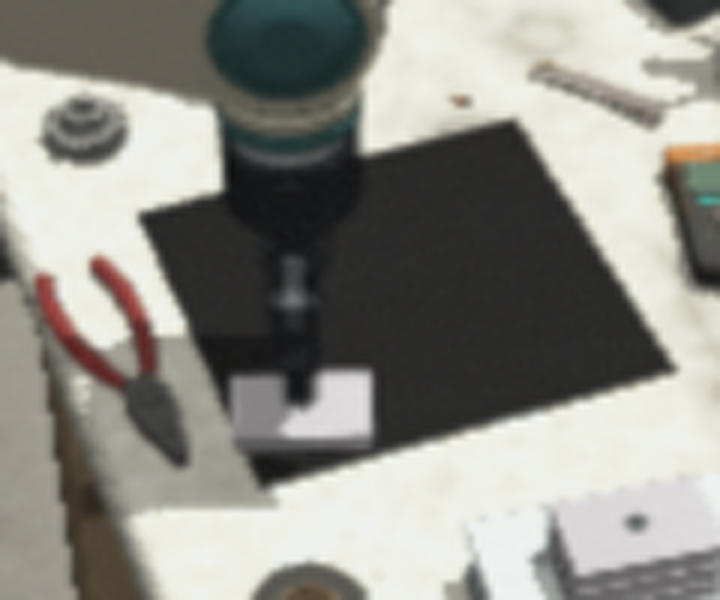

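Call:
move_arm(
  steps=[
    {"offset":[2,-0.06,0],"twist":0},
    {"offset":[3.6,-0.06,0],"twist":0},
    {"offset":[4.4,-0.06,0],"twist":0},
    {"offset":[4.4,-0.06,0],"twist":0},
    {"offset":[4.4,-0.06,0],"twist":0},
  ],
)

```text
clock: 55.12
tool_pos: [0.3993, -0.0787, 0.007]
tool_rot: [[0.001, -0.333, -0.943], [-0.0, -0.943, 0.333], [-1.0, 0.0, -0.001]]
force: [0.2, -0.2, 0.4]
gripper_width: 0.0686
```

Call:
move_arm(
  steps=[
    {"offset":[0,0,0],"twist":0},
    {"offset":[0,0,0],"twist":0},
    {"offset":[0,0,0],"twist":0},
    {"offset":[0,0,0],"twist":0},
    {"offset":[0,0,0],"twist":0},
    {"offset":[0,0,0],"twist":0},
  ],
  fingers=1,
)

```text
clock: 55.62
tool_pos: [0.3998, -0.0789, 0.0078]
tool_rot: [[0.003, -0.333, -0.943], [-0.001, -0.943, 0.333], [-1.0, 0.0, -0.003]]
force: [-1.9, -1.1, 6.5]
gripper_width: 0.0478
```

Run:
```python
from h import *
st()
```

```text
t 55.62 p [ 0.3998 -0.0789  0.0078] psi -1.91 q [-0.2852 -0.0693  1.9909 -0.0002  1.2169  1.6248] F [-1.9 -1.1  6.5] T [ 0.033  0.223 -0.064] w 0.0478
```

Call:
move_arm(
  steps=[
    {"offset":[-1,0,0],"twist":0},
    {"offset":[-3,0,0],"twist":0},
    {"offset":[-6,0,0],"twist":0},
    {"offset":[-9,0,0],"twist":0},
    {"offset":[-12,0,0],"twist":0},
    {"offset":[-15,0,0],"twist":0},
    {"offset":[-15,0,0],"twist":0},
    {"offset":[-15,0,0],"twist":0},
  ],
)

```text
clock: 56.28
tool_pos: [0.3992, -0.0786, 0.1579]
tool_rot: [[0.004, -0.333, -0.943], [-0.001, -0.943, 0.333], [-1.0, -0.0, -0.004]]
force: [0.2, 0.6, -4.3]
gripper_width: 0.0479
```

Run:
```python
from h import *
st();plan(.5091,-.2907,.15,-1.69)
```

```text
t 56.28 p [ 0.3992 -0.0786  0.1579] psi -1.91 q [-0.2851 -0.2623  1.8387 -0.      1.5612  1.6248] F [ 0.2  0.6 -4.3] T [-0.006 -0.04  -0.038] w 0.0479
offset cm [  0.85  16.35 -17.42] twist -0.22 (alt -6.503 6.063 ) rows 4.176843016676876 1.7599217820165105
```

Call:
move_arm(
  steps=[
    {"offset":[0,1.5,-1.6],"twist":0},
    {"offset":[0,4,-4.3],"twist":-0.05},
    {"offset":[0,7,-7.5],"twist":-0.1},
    {"offset":[0,10,-10.7],"twist":-0.15},
    {"offset":[0,13,-13.9],"twist":-0.2},
    {"offset":[0,15.2,-16.3],"twist":-0.22},
    {"offset":[0,16.3,-17.4],"twist":-0.22},
    {"offset":[0,16.3,-17.4],"twist":-0.22},
  ],
)

```text
clock: 56.95
tool_pos: [0.5079, -0.2925, 0.1525]
tool_rot: [[-0.004, -0.122, -0.993], [0.002, -0.993, 0.122], [-1.0, -0.001, 0.004]]
force: [0.2, -0.6, -4.6]
gripper_width: 0.0478
```

Call:
move_arm(
  steps=[
    {"offset":[0,0,0],"twist":0},
    {"offset":[0,0,0],"twist":0},
    {"offset":[0,0,0],"twist":0},
    {"offset":[0,0,0],"twist":0},
  ],
)

```text
clock: 57.28
tool_pos: [0.5082, -0.289, 0.1559]
tool_rot: [[-0.0, -0.118, -0.993], [0.0, -0.993, 0.118], [-1.0, -0.0, 0.0]]
force: [-0.7, -0.3, -4.2]
gripper_width: 0.0479
```

Run:
```python
from h import *
st();plan(.5091,-.2907,.107,-1.69)
```

```text
t 57.28 p [ 0.5082 -0.289   0.1559] psi -1.689 q [-0.5803  0.2536  1.3282  0.      1.5601  1.1087] F [-0.7 -0.3 -4.2] T [-0.002 -0.027  0.02 ] w 0.0479
offset cm [ 4.89  0.16 -0.11] twist 0.001 (alt -6.282 6.284 ) rows 1.1734831450653989 0.00823021791964429
```

Call:
move_arm(
  steps=[
    {"offset":[2,0.12,-0.1],"twist":0},
    {"offset":[4,0.12,-0.1],"twist":0},
    {"offset":[4.9,0.12,-0.1],"twist":0},
    {"offset":[4.9,0.12,-0.1],"twist":0},
    {"offset":[4.9,0.12,-0.1],"twist":0},
    {"offset":[4.9,0.12,-0.1],"twist":0},
  ],
)

```text
clock: 57.78
tool_pos: [0.5099, -0.2915, 0.1086]
tool_rot: [[0.002, -0.119, -0.993], [-0.001, -0.993, 0.119], [-1.0, 0.001, -0.002]]
force: [0.1, -0.7, -3.4]
gripper_width: 0.0482
```

Run:
```python
from h import *
st();plan(.5091,-.2907,.0985,-1.69)
```

```text
t 57.78 p [ 0.5099 -0.2915  0.1086] psi -1.6898 q [-0.5822  0.2943  1.3763 -0.0001  1.4686  1.1076] F [ 0.1 -0.7 -3.4] T [-0.028 -0.005  0.029] w 0.0482
offset cm [ 1.01 -0.07  0.09] twist 0.0 (alt -6.283 6.283 ) rows 0.24195263127208083 0.0019944515427869902
```

Call:
move_arm(
  steps=[
    {"offset":[0.5,-0.07,0.04],"twist":0},
    {"offset":[0.9,-0.07,0.04],"twist":0},
    {"offset":[1.05,-0.07,0.04],"twist":0},
    {"offset":[1.05,-0.07,0.04],"twist":0},
    {"offset":[1.05,-0.07,0.04],"twist":0},
  ],
)

```text
clock: 58.2
tool_pos: [0.509, -0.2906, 0.0969]
tool_rot: [[0.0, -0.119, -0.993], [-0.0, -0.993, 0.119], [-1.0, 0.0, -0.0]]
force: [-0.9, 1.3, -0.1]
gripper_width: 0.048
```

Run:
```python
from h import *
st();plan(.5091,-.2907,.0965,-1.69)
```

```text
t 58.2 p [ 0.509  -0.2906  0.0969] psi -1.69 q [-0.5818  0.3031  1.3898  0.0001  1.4483  1.1082] F [-0.9  1.3 -0.1] T [0.214 0.269 0.04 ] w 0.048
offset cm [ 0.04  0.01 -0.01] twist 0.0 (alt -6.283 6.283 ) rows 0.010362452416124839 0.0002499454657396427
```

In contact. I'll nudge it down slightly, release and rise.

Call:
move_arm(
  steps=[
    {"offset":[0.06,0,0],"twist":0},
    {"offset":[0.06,0,0],"twist":0},
    {"offset":[0.06,0,0],"twist":0},
  ],
)

```text
clock: 58.45
tool_pos: [0.5091, -0.2906, 0.0969]
tool_rot: [[0.001, -0.119, -0.993], [-0.0, -0.993, 0.119], [-1.0, 0.0, -0.001]]
force: [-4.5, 2.1, 5.2]
gripper_width: 0.0476
```

Call:
move_arm(
  steps=[
    {"offset":[0,0,0],"twist":0},
    {"offset":[0,0,0],"twist":0},
    {"offset":[0,0,0],"twist":0},
    {"offset":[-2,0,0],"twist":0},
    {"offset":[-5,0,0],"twist":0},
    {"offset":[-8,0,0],"twist":0},
    {"offset":[-8,0,0],"twist":0},
    {"offset":[-8,0,0],"twist":0},
  ],
  fingers=-0.6,
)

```text
clock: 59.12
tool_pos: [0.5099, -0.2913, 0.1783]
tool_rot: [[0.004, -0.119, -0.993], [-0.003, -0.993, 0.119], [-1.0, 0.002, -0.005]]
force: [0.4, 0.5, -0.4]
gripper_width: 0.0682
```

Run:
```python
from h import *
st();plan(.42,-.02,.2,-1.69)
```

```text
t 59.12 p [ 0.5099 -0.2913  0.1783] psi -1.69 q [-0.5818  0.244   1.2946 -0.0001  1.5978  1.1082] F [ 0.4  0.5 -0.4] T [0.023 0.004 0.012] w 0.0682
offset cm [ -2.29 -25.86  12.14] twist -0.0 (alt -6.283 6.283 ) rows 6.200896562639093 7.422578466353968e-05
```

Call:
move_arm(
  steps=[
    {"offset":[-1,-3.5,1.6],"twist":0},
    {"offset":[-2,-7,3.2],"twist":0},
    {"offset":[-2,-11,5],"twist":0},
    {"offset":[-2,-14.5,6.7],"twist":0},
    {"offset":[-2,-18,8.4],"twist":0},
    {"offset":[-2,-22,10.2],"twist":0},
    {"offset":[-2,-25.8,12.1],"twist":0},
    {"offset":[-2,-25.8,12.1],"twist":0},
  ],
)

```text
clock: 59.78
tool_pos: [0.4174, -0.0153, 0.1946]
tool_rot: [[-0.002, -0.114, -0.993], [0.002, -0.993, 0.114], [-1.0, -0.002, 0.002]]
force: [-0.1, -0.1, 0.0]
gripper_width: 0.0683
```

Run:
```python
from h import *
im=get_image("top");np.save("top5.npy",im)
g=cv2.cvtColor(im,cv2.COLOR_RGB2GRAY).astype(float)
c=w2px([.5101,-.2891,.106]);vv,uu=np.mgrid[int(c[1])-4:int(c[1])+6,int(c[0])-4:int(c[0])+6];w=g[vv,uu];k=np.clip(np.median(w)-w-8,0,None);k[np.hypot(uu-c[0],vv-c[1])>4.2]=0
u=[(uu*k).sum()/k.sum(),(vv*k).sum()/k.sum()];print(c,u,px2w(u,.106))
overlay(im,"homef.png",[2.4]*4)
for q in range(4): print(q,np.array(knob_angle(im,q,"top",np.arange(1.8,3,.04))))
crop(im,175,170,475,290,2.6,"fin.png");crop(im,370,175,450,260,7,"fint.png")
s=get_image("side");crop(s,300,250,400,340,7,"fins.png")
```

```text
[409.231  219.0877] [np.float64(409.1019522776573), np.float64(219.0347071583514)] [ 0.5102 -0.2887  0.106 ]
0 [11.3281  2.4    -0.5    -0.5   ]
1 [12.3794  2.4    -0.5    -0.5   ]
2 [18.65  2.4  -0.5  -0.5 ]
3 [16.6538  2.36   -0.5    -0.5   ]
```

View pics/fin.png

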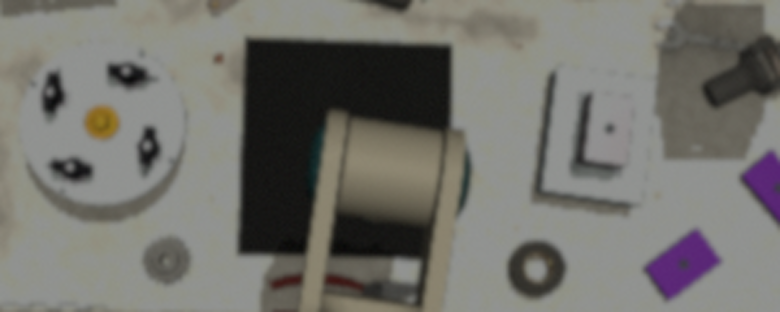

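View pics/fint.png

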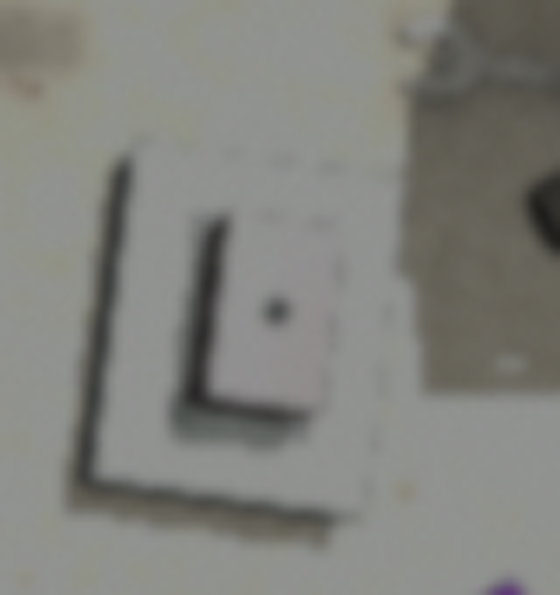

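View pics/fins.png

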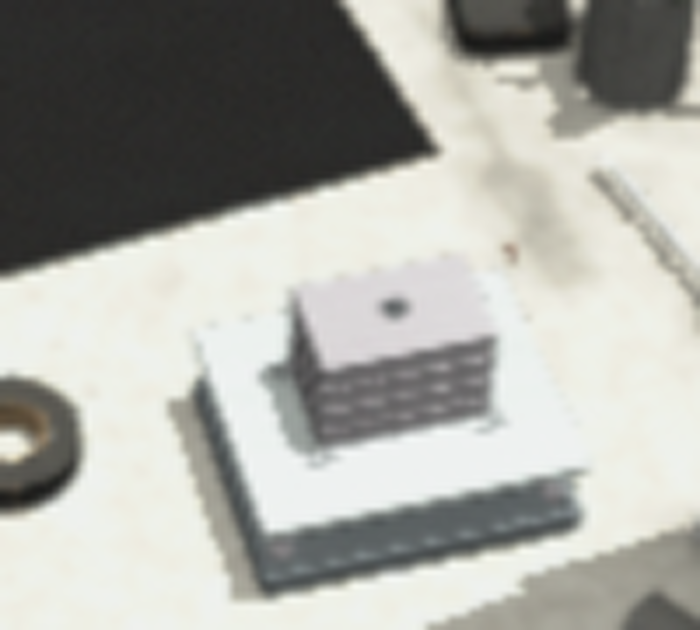

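The side view shows four slabs in one square pile inside the corner marks, with the top dot at (395,305). The top view gives the pile centre within 0.5 mm of the target. The knobs still read home and the mat is empty. I'll hand it in.

Call:
move_arm(
  steps=[
    {"offset":[0,0,0],"twist":0},
    {"offset":[0,0,0],"twist":0},
    {"offset":[0,0,0],"twist":0},
    {"offset":[0,0,0],"twist":0},
  ],
)

```text
clock: 60.22
tool_pos: [0.4197, -0.0209, 0.1955]
tool_rot: [[-0.001, -0.121, -0.993], [-0.0, -0.993, 0.121], [-1.0, 0.0, 0.001]]
force: [-0.6, -0.2, -0.7]
gripper_width: 0.0682
```

```bash
python3 -c "
from workcell import *
print(sign_off())"
```

```text
the job is handed in; nothing more can be done
None
```

The job is done and handed in at about 60 s, well inside the 210 s limit; sign-off gave no verdict.

**Knobs:** I turned them to the half-way dot in the order 1, 3, 0, 2 (each followed by the one facing it). The second pass, to the hard stop, went 0, 2, 1, 3. The torque rose to about 1 N m at every stop. The last top picture reads 2.40, 2.40, 2.40 and 2.36 rad. Knob 3's lower reading is one search step of the image fit (0.04 rad), and its stop torque was 1.07 N m, so I take it as home.

**Weights:** All four grey slabs are stacked flat in one square pile, long sides along the table's long side. The top slab's centre is about 0.4 mm from the middle of the corner marks. One slab had been knocked aside on the mat during the run, so I measured it again before picking it up.

**Checks that disagreed:** The top camera read about 2 mm off from the arm's own positions. I corrected for this after feeling the knobs.

**Left alone:** I did not touch the gear, the tape roll or the purple and orange look-alikes. No wrist-force reading I took came near the limit; the largest were about 17 N.

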